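# Pin the carton-squaring jig

## Robot

A 6-joint arm with a two-finger parallel gripper is mounted at the origin on the work surface. World frame = base frame: x ahead of the robot, y to its left, z up, the work surface at z = 0. Lengths are in m, angles in degrees, forces in N, time in s.
With the tool pointing down it reaches from about 0.4 to 0.825 m from the base axis. Payload 7 kg.
Tool frame: the origin (TCP) lies at the very end of the fingers, on their centre line; the grasp point (between the pads) lies 19 mm behind it; z points along the fingers, y is the direction in which the jaws open and shut (so a half turn about z gives the same grasp; the last joint's range is limited). The gripper opens to 85 mm and grips with 20 to 120 N. Pads are 22 mm wide; open, the fingers measure 114 mm over their backs; the gripper's body (76 mm by 85 mm) begins 54 mm behind the grasp point. The pads swing forward as they close: fully open they stand 13 mm farther back than shut.
Start: joints at [88.413, 20.546, 0.682, 0, -70.136, -16.507], TCP at [0.21, 0.642, 0.231] pointing down, gripper open.
Joint ranges: [-176.03, 176.03], [-82.01, 121.73], [-58.28, 71.71], [-173.87, 95.51], [-174.79, -0.11], [-173.66, 173.66]. Speed limits (degrees/s): [136.94, 136.94, 172.46, 180, 180, 180].

## Interface

Orientations are given as [roll, pitch, yaw] about the fixed x, y, z axes, in that order (R = Rz(yaw) Ry(pitch) Rx(roll)).
In Python, from cell import env, vision, job_done gives the robot as it stands.
- The arm moves only by the tool apply_moves, never from a script. Its argument "steps" is text: rows parted by semicolons, each of 5 numbers parted by spaces: the shift along the world's x, y, z in m, then the turn about the world's z in rad, then the finger opening in m, from 0 to 0.0854. In form: tx ty tz roll fingers; .... A call has 1 to 12 rows; each row shifts and turns the commanded pose from where the row before left it; what a row does not reach is not made up. A row lasts 1/8 s, in which the tool goes at most 62.5 mm and 10.7 degrees, less where a joint would pass 70% of its speed; a pose out of reach is approached as far as the arm can. A call is refused whole if a number of a shift passes 0.0625 or a number of a turn 0.188, either way. A call with a gripper value outside its range is refused whole. The fingers move at their own pace and stop on an object; the grip force is fixed at half the most. Time passes only in rows, so rows that do not move let the fingers close. It gives the time, the measured TCP pose, the force and the opening at its end, in the units of the state.
- env.read_state(): the state, without advancing time (a new reading comes with each control period).
- vision.read_camera(name): name is "scene" or "side" or "wrist"; returns (picture, depth): 400x640x3 uint8, red, green, blue; 400x640 float32, m along the optical axis (not along the pixel's ray), 0 where there is no reading.
- vision.camera_params(name): a dict with "vfov" (degrees; the focal length in pixels is half the picture's height over the tangent of half this angle, whatever the lens; pixels are square), "cx", "cy" (the principal point, pixels), "k1" (the pictures are not rectified: a ray, as slopes to the right and down, at radius r is drawn at 1 + k1 r^2 times it, then the intrinsics apply), "view" (4x4, takes a point from world to camera coordinates); the wrist camera has in their place "mount" (4x4, takes a point from camera to tool coordinates, whose origin is the TCP and whose axes are the flange's). Camera axes: x right, y down, z forward; pixel columns grow to the right and rows downward; lengths in m; the calibration is good to about 2 mm. A picture is of the moment at which its call begins: read the wrist's pose just before it. camera_params takes no time and is no camera call.
- job_done(): hands the job in, once; it reports no verdict.
The state is a dict: "time_s": time; "qpos": joint angles; "qd": joint speeds; "joint_efforts": joint torques, N m; "position": TCP position; "ee_rot": TCP orientation; "force": force on the tool from outside, world axes, zero at the start; "ft_torque": the same for the moment, N m; "opening": finger opening in m.
Only numpy, scipy, OpenCV 4.12 (cv2) and the standard library are available. Lean on these libraries where they do the work, as an engineer would, in place of code of your own. Each camera call takes 0.05 s, during which the arm holds its last target.

## Task

Set the stop dowel in the carton-squaring jig: lay it in the sloping rest, red end up, and let go; then take it again by its upper end and stand it, red end up, in the jig's round window, feeling about over the black plate until it drops fully home into the hidden hole, and let go. Leave the carton in the jig and the other things on the table where they are.

Things in the scene. Friction and masses are not known exactly. Their poses are not given: they have to be found in the camera images.
- dowel: loose wooden rod, diameter 16 mm, 140 mm long, about 60 g; the last 30 mm are red (head), the other end (foot) has a 3 mm chamfer. Origin at its middle, x axis from foot to head. Starts lying level in the cradle, axis 35 mm above the table, supported 9 to 21 and 67 to 79 mm from the foot; beyond 79 mm it is free all round for the fingers
- dowel_foot (a point): centre of the dowel's plain, chamfered foot end face (on the axis, 70 mm from the middle)
- dowel_head (a point): centre of the dowel's red head end face (on the axis, 70 mm from the middle)
- cradle: low fixed plywood cradle (100 x 60 mm base, V blocks up to about 40 mm high) in which the dowel starts; origin on the table under the dowel's middle, x axis along the dowel towards its head at the start
- rest: fixed sloping rest on a 140 x 80 mm base: a wooden 90-degree V trough, 90 mm long, 31 mm wide at its mouth, rising at 45 degrees towards the body's -x; the V opens up and to +x (normal (1,0,1)/sqrt 2 in its frame); a low dark stop plate closes the lower end (3 mm above the dowel axis). Origin: base centre on the table, z up. A rod let go in it slides to the stop; the dowel's upper 50 mm stay free
- rest_foot (a point): where the centre of the dowel's foot face lies when it rests in the trough against the stop (0.0495, 0, 0.035 m in the rest's frame)
- rest_top (a point): where the centre of the dowel's red head face lies when it rests in the trough against the stop (99 mm further to -x and 99 mm higher than rest_foot)
- jig: fixed plywood carton-squaring jig, a hollow box 200 (x) x 180 (y) x 46 mm high with low wooden fences (25 mm higher than its top) along its +x and -y edges and a round 54 mm window in its 6 mm cover. Origin at the centre of its underside, z up
- jig_window (a point): centre of the round window at the level of the flat black plate in it, 40 mm above the table, 6 mm below the cover's top; (-0.045, 0.03, 0.04 m) in the jig's frame. The plate has one upright blind hole, 19 mm wide, 30 mm deep, mouth chamfered 3 mm, its centre up to 8 mm off along each of the jig's x and y, different at each start, hard to see (black in black)
- jig_carton: closed brown carton 90 x 85 x 50 mm, 250 g, standing loose on the jig in the corner of the fences, its top 96 mm above the table; origin at the centre of its underside; its centre is 108 mm from the window's centre. To be left alone
- tape_roll: loose amber roll of packing tape, 84 mm across, 48 mm high, standing flat; origin at the centre of its underside. To be left alone
- mug: white mug, 76 mm across, 90 mm high; origin at the centre of its underside. To be left alone
- bottle: clear bottle with a blue cap, 60 mm across, 150 mm high; origin at the centre of its underside. To be left alone
- small_carton: loose open carton 100 x 90 x 80 mm; origin at the centre of its underside. To be left alone
- glue_jar: white jar with a green lid, 56 mm across, 60 mm high; origin at the centre of its underside. To be left alone
Things that resemble listed ones, but are neither listed nor needed, are in the scene too. There is more than one size of the dowel; the one meant has the size given above.

How it is judged (in metres and radians):
On the way:
1. the dowel lies in the sloping rest against its stop, red end up, and nothing holds it (distance between dowel_foot and rest_foot below 0.015 m and distance between dowel_head and rest_top below 0.015 m and contact force between the fingers and dowel below 0.05 N and linear speed of dowel below 0.02 m/s), for 0.2 s.
At the end, for the whole second after the job is handed in: the dowel stands in the hole under the jig's window, red end up: its foot at least 25 mm below the black plate's surface (the hole is 30 mm deep) and within 20 mm of the window's centre sideways, its axis within 0.2 rad of vertical, at rest; every bystander within 40 mm of where it stood (z of dowel_foot in the frame of jig_window below -0.025 m and horizontal distance between dowel_foot and jig_window below 0.02 m and angle between dowel's own x axis and vertical below 0.2 rad and linear speed of dowel below 0.05 m/s); the robot touches nothing.
It fails at once if a bystander (carton in the jig, tape roll, mug, bottle, small carton, glue jar) is moved more than 40 mm (distance of any of jig_carton, tape_roll, mug, bottle, small_carton, glue_jar from where it was at the start of the episode above 0.04 m).
It also fails if it takes over 67 s, if anything falls off the work surface, if the arm or the gripper's body presses on something with over 40 N, if the wrist force passes 120 N, or if a joint passes its speed limit or range.

## Working session

There is one attempt and no reset: what is moved stays moved. The work goes in short steps, Python scripts to look and compute and a tool call to move; the robot and the scene stay as the last step left them, time stands still between calls to the robot, and variables do not carry over. Pictures are saved under pics/ and viewed, and the job is handed in when it is done.

Besides the shell and the picture viewer there is one more tool, called after "Call:" as name(argument=value, ...), one argument or row to a line, values as JSON. apply_moves: Moves the arm, as the interface text tells. Its arguments: {"type":"object","properties":{"steps":{"type":"string"}},"required":["steps"]}

```bash
ls; mkdir -p pics; cat > h.py <<'E'
import numpy as np, cv2
from cell import env, vision, job_done
from scipy.spatial.transform import Rotation as R
def cam(n):
    p=vision.camera_params(n); f=200/np.tan(np.radians(p['vfov'])/2)
    return p,f
def Twc(n,st=None):
    p,f=cam(n)
    if 'view' in p: return np.linalg.inv(np.array(p['view']))
    st=st or env.read_state()
    T=np.eye(4); T[:3,:3]=R.from_euler('xyz',st['ee_rot'],degrees=True).as_matrix(); T[:3,3]=st['position']
    return T@np.array(p['mount'])
def rays(n,px,T):
    p,f=cam(n); px=np.atleast_2d(np.array(px,float))
    K=np.array([[f,0,p['cx']],[0,f,p['cy']],[0,0,1]])
    u=cv2.undistortPoints(px.reshape(-1,1,2),K,np.array([p['k1'],0,0,0,0.]))[:,0]
    d=np.c_[u,np.ones(len(u))]
    return T[:3,3],d@T[:3,:3].T
def onz(n,px,z,T):
    o,d=rays(n,px,T); return o+d*((z-o[2])/d[:,2])[:,None]
def bydepth(n,px,D,T):
    px=np.atleast_2d(np.array(px)); o,d=rays(n,px,T)
    dd=np.array([np.median(D[int(y)-1:int(y)+2,int(x)-1:int(x)+2]) for x,y in px]); return o+d*dd[:,None]
def proj(n,P,T):
    p,f=cam(n); c=np.linalg.inv(T); P=np.atleast_2d(P); q=P@c[:3,:3].T+c[:3,3]
    s=q[:,:2]/q[:,2:]; s=s*(1+p['k1']*(s**2).sum(1))[:,None]
    return s*f+[p['cx'],p['cy']]
def snap(n,name):
    T=Twc(n); im,D=vision.read_camera(n); im=np.ascontiguousarray(im[:,:,::-1])
    cv2.imwrite(f'pics/{name}.png',im); np.savez(f'pics/{name}.npz',D=D,T=T); return im,D,T
def load(name):
    z=np.load(f'pics/{name}.npz'); return cv2.imread(f'pics/{name}.png'),z['D'],z['T']
E
python3 - <<'E'
from h import *
print(env.read_state())
for n in('scene','side','wrist'): snap(n,n+'0'); print(vision.camera_params(n))
E
```

```text
pics
{'time_s': 0.0, 'qpos': array([ 8.84133202e+01,  2.05919168e+01,  6.34838575e-01, -2.16148752e-02,
       -7.01347549e+01, -1.65058342e+01]), 'qd': array([ 0.01560311, -0.03364392, -0.10109777,  0.04769339,  0.03593547,
       -0.02447743]), 'joint_efforts': array([ 1.44342907e-04, -5.83316481e+01,  2.93427497e+01,  6.93731144e+00,
       -5.91197459e-03,  2.60496904e-07]), 'position': array([0.2095014 , 0.64117054, 0.23036162]), 'ee_rot': array([ 1.79906178e+02, -6.61173052e-03, -1.80998698e+01]), 'force': array([-0.93621958, -0.27271141, -0.72327717]), 'ft_torque': array([-0.06112506, -0.0490786 ,  0.00053277]), 'opening': 0.08527681051444527}
{'vfov': 56.66903281700145, 'cx': 313.7890138674196, 'cy': 199.9338670979056, 'k1': 0.016710354394283113, 'view': array([[ 0.88612447,  0.46333289,  0.01029827, -0.46243273],
       [ 0.32607972, -0.60752951, -0.72427889, -0.12223974],
       [-0.32932572,  0.64515931, -0.68943022,  1.27709835],
       [ 0.        ,  0.        ,  0.        ,  1.        ]])}
{'vfov': 57.33170980032443, 'cx': 320.68260800489355, 'cy': 197.06414196848854, 'k1': -0.030814951725911845, 'view': array([[-0.99864769, -0.0470347 , -0.02214786,  0.54592595],
       [-0.00492567,  0.50970109, -0.86033746,  0.10136111],
       [ 0.0517545 , -0.85906492, -0.50924349,  0.97764233],
       [ 0.        ,  0.        ,  0.        ,  1.        ]])}
{'vfov': 61.347180161400935, 'cx': 315.6054651605498, 'cy': 205.31135296912228, 'k1': -0.06784899336102158, 'mount': array([[-1.17065839e-03, -9.50230943e-01, -3.11544193e-01,
         8.05926163e-02],
       [ 9.99998993e-01, -8.62292698e-04, -1.12754470e-03,
         2.07589892e-04],
       [ 8.02785585e-04, -3.11545199e-01,  9.50230995e-01,
        -1.43083630e-01],
       [ 0.00000000e+00,  0.00000000e+00,  0.00000000e+00,
         1.00000000e+00]])}
```

View pics/scene0.png

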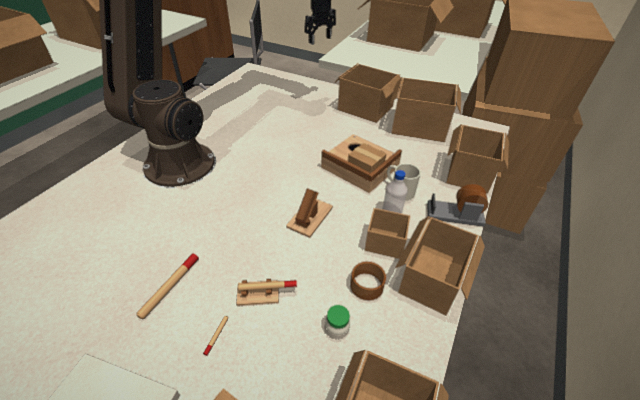

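View pics/side0.png

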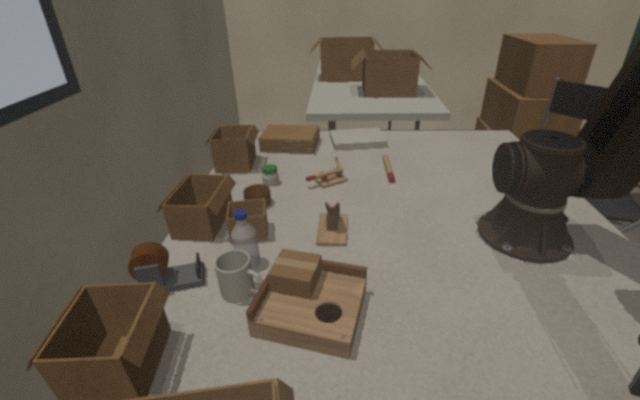

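View pics/wrist0.png

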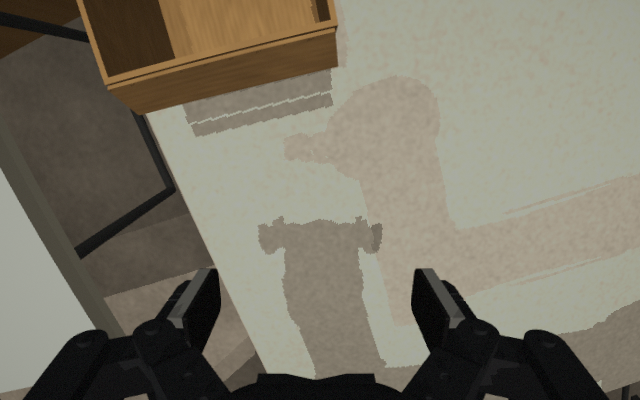

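The scene view shows the cradle dowel at (237–297, 287), with larger and smaller decoy rods at (168,286) and (216,335). The rest is at (308,210), the jig at (360,160), and the window at about (353,148). Next I'll take rough positions.

```bash
python3 - <<'E'
from h import *
im,D,T=load('scene0')
pts={'dow_plain':(240,287),'dow_mid':(265,286),'head':(295,284),'rest_top':(309,192),'rest_base_l':(289,226),'rest_base_r':(332,203),'base_bot':(312,235),'win':(354,147),'jigfar':(352,136),'cart':(367,150),'mug':(410,170),'bottlecap':(400,175),'tape':(368,268),'smallc':(388,215),'jar':(338,316)}
for k,v in pts.items(): print(k,bydepth('scene',v,D,T)[0].round(3))
c=im[160:310,220:420]; cv2.imwrite('pics/sc_crop.png',cv2.resize(c,None,fx=4,fy=4,interpolation=cv2.INTER_CUBIC))
im,D,T=load('side0')
for k,v in {'head':(308,179),'plain':(340,182),'rest_top':(333,205),'win':(328,312)}.items(): print(k,bydepth('side',v,D,T)[0].round(3))
c=im[150:360,230:400]; cv2.imwrite('pics/si_crop.png',cv2.resize(c,None,fx=2.8,fy=2.8,interpolation=cv2.INTER_CUBIC))
E
```

```text
dow_plain [ 0.494 -0.324  0.041]
dow_mid [ 0.544 -0.294  0.041]
head [ 0.605 -0.256  0.041]
rest_top [ 0.507 -0.002  0.092]
rest_base_l [ 0.483 -0.079  0.012]
rest_base_r [0.547 0.072 0.004]
base_bot [ 0.553 -0.071  0.003]
win [0.507 0.332 0.036]
jigfar [0.48  0.373 0.05 ]
cart [0.579 0.255 0.097]
mug [0.724 0.259 0.069]
bottlecap [0.723 0.118 0.151]
tape [ 0.739 -0.119  0.026]
smallc [0.729 0.042 0.067]
jar [ 0.734 -0.294  0.061]
head [ 0.599 -0.244  0.039]
plain [ 0.494 -0.285  0.006]
rest_top [ 0.515 -0.144  0.001]
win [0.517 0.314 0.039]
```

View pics/sc_crop.png

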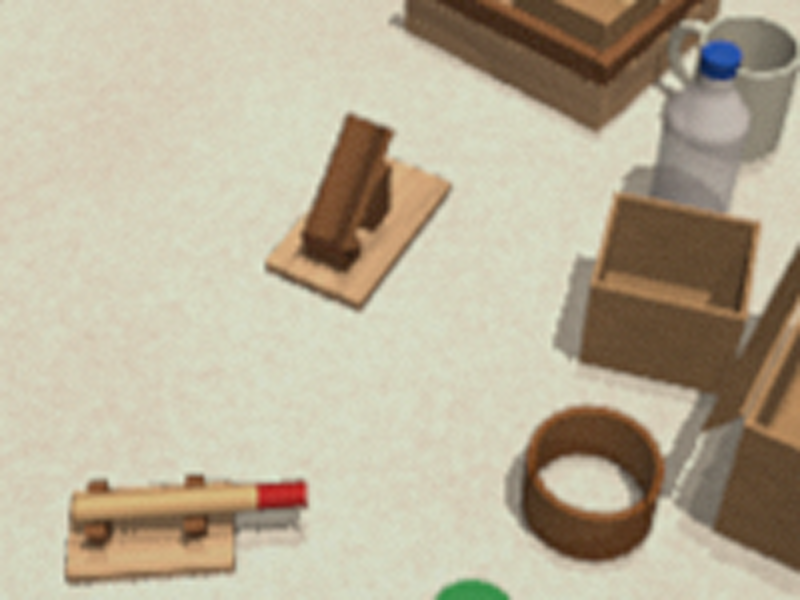

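View pics/si_crop.png

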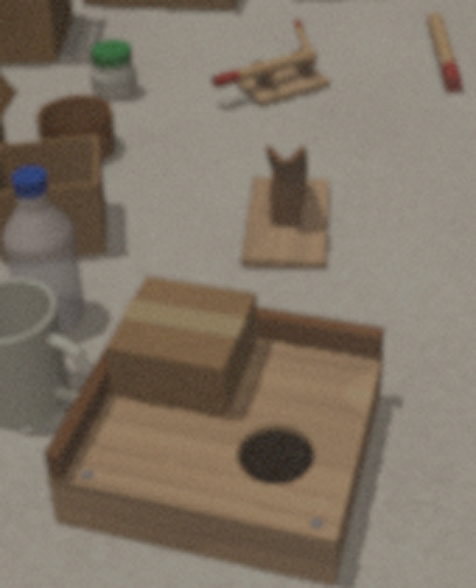

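The rest rises towards +y, and the dowel's yaw is about 32° with its head away. I'll move over the jig and rest for wrist views, turning the tool towards yaw −90°.

Call:
apply_moves(
  steps="0.032 -0.038 0.015 -0.14 0.085;0.032 -0.038 0.015 -0.14 0.085;0.032 -0.038 0.015 -0.14 0.085;0.032 -0.038 0.015 -0.14 0.085;0.032 -0.038 0.015 -0.14 0.085;0.032 -0.038 0.015 -0.14 0.085;0.032 -0.038 0.015 -0.14 0.085;0.032 -0.038 0.015 -0.14 0.085;0.032 -0.038 0.015 -0.14 0.085;0 0 0 0 0.085",
)

```text
time_s: 1.4
position: [0.4996, 0.2973, 0.3674]
ee_rot: [-179.9, 0.0, -90.6]
force: [-0.8, 0.5, -0.4]
opening: 0.0846
```

```bash
python3 - <<'E'
from h import *
snap('wrist','w1'); s=env.read_state(); print(s['position'],s['ee_rot'],s['qpos'])
E
```

```text
[0.49849246 0.29834558 0.36648805] [-1.79989733e+02  2.40705264e-02 -9.04393332e+01] [ 5.01730985e+01  8.39252620e+00  1.68548788e+00 -7.38997332e-03
 -8.32678431e+01 -5.06115692e+01]
```

View pics/w1.png

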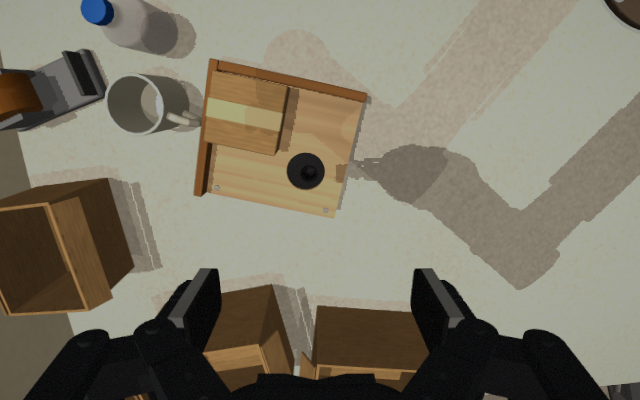

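```bash
python3 - <<'E'
from h import *
im,D,T=load('w1')
c=im[145:200,280:335].astype(float); c=np.clip(c*3,0,255).astype(np.uint8)
cv2.imwrite('pics/w1hole.png',cv2.resize(c,None,fx=10,fy=10,interpolation=cv2.INTER_NEAREST))
g=im.max(2)
m=((g<60)*255).astype(np.uint8); m[:,:270]=0;m[:,340:]=0;m[:140]=0;m[205:]=0
cs,_=cv2.findContours(m,cv2.RETR_EXTERNAL,cv2.CHAIN_APPROX_NONE)
c=max(cs,key=cv2.contourArea); e=cv2.fitEllipse(c); print(e)
for z in(.04,.046): print(z,onz('wrist',e[0],z,T))
m2=((g<14)*255).astype(np.uint8)&m; 
for t in (8,12,16,20,25): 
  m2=((g<t)*255).astype(np.uint8)&m; ys,xs=np.nonzero(m2); print(t,len(xs),xs.mean() if len(xs) else 0,ys.mean() if len(xs) else 0)
E
```

```text
((305.232421875, 170.54666137695312), (35.069664001464844, 36.15390396118164), 99.7515869140625)
0.04 [[0.51595626 0.31980729 0.04      ]]
0.046 [[0.51573849 0.31849269 0.046     ]]
8 14 308.0 175.78571428571428
12 41 307.5609756097561 175.5121951219512
16 76 307.13157894736844 175.05263157894737
20 139 307.40287769784175 174.13669064748203
25 195 307.9794871794872 174.05641025641026
```

View pics/w1hole.png

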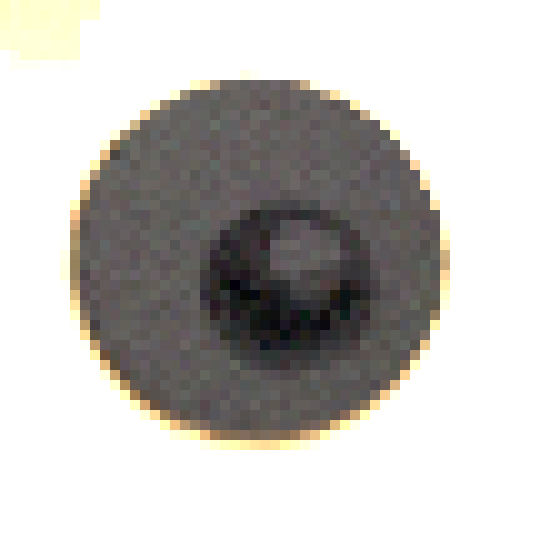

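The window's centre is at pixel (305.2,170.5). The hole's chamfer ring inside it is centred at about (308.1,173.0), and it spans about 17 px, or 25 mm, as expected. Now on towards the rest.

Call:
apply_moves(
  steps="0.003 -0.045 0 0 0.085;0.003 -0.05 -0.005 0 0.085;0.003 -0.05 -0.005 0 0.085;0.003 -0.05 -0.01 0 0.085;0.003 -0.05 -0.01 0 0.085;0 -0.03 -0.01 0 0.085;0 0 0 0 0.085;0 0 0 0 0.085",
)

```text
time_s: 2.45
position: [0.5126, 0.0253, 0.3262]
ee_rot: [180.0, 0.0, -90.2]
force: [0.6, 0.2, -0.1]
opening: 0.0853
```

```bash
python3 - <<'E'
from h import *
im,D,T=load('w1'); print('hole',onz('wrist',(308.1,173.0),.04,T), 'win',onz('wrist',(305.2,170.5),.04,T))
snap('wrist','w2'); s=env.read_state(); print(s['position'],s['ee_rot'])
E
```

```text
hole [[0.51194377 0.32341932 0.04      ]] win [[0.51600095 0.3197391  0.04      ]]
[0.51270205 0.02559166 0.32632979] [-1.79994926e+02  9.28584846e-03 -9.02077114e+01]
```

View pics/w2.png

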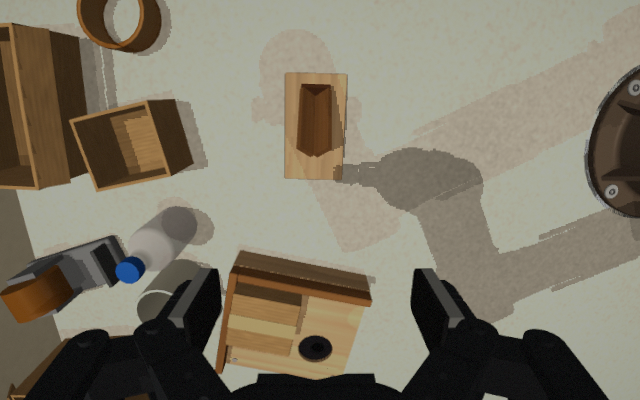

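```bash
python3 - <<'E'
from h import *
im,D,T=load('w2')
cv2.imwrite('pics/w2c.png',cv2.resize(im[60:195,265:365],None,fx=4.4,fy=4.4,interpolation=cv2.INTER_CUBIC))
p=[(286,74),(346,75),(344,178),(286,178),(316,88),(304,153),(329,153),(318,159),(300,84),(330,84)]
print(np.c_[p,bydepth('wrist',p,D,T).round(4)])
c=[(285,72.5),(347.5,74),(345.5,180),(284,179)]
for z in(.0,.012):
  q=onz('wrist',c,z,T); print(z,q.round(4), q.mean(0), [np.linalg.norm(q[i]-q[(i+1)%4]) for i in range(4)])
E
```

```text
[[ 2.860e+02  7.400e+01  5.506e-01 -8.140e-02  1.270e-02]
 [ 3.460e+02  7.500e+01  4.740e-01 -7.980e-02  1.210e-02]
 [ 3.440e+02  1.780e+02  4.730e-01  5.840e-02  3.000e-04]
 [ 2.860e+02  1.780e+02  5.547e-01  5.510e-02  1.220e-02]
 [ 3.160e+02  8.800e+01  5.124e-01 -6.350e-02  3.730e-02]
 [ 3.040e+02  1.530e+02  5.262e-01  7.100e-03  9.230e-02]
 [ 3.290e+02  1.530e+02  4.952e-01  2.040e-02  1.290e-02]
 [ 3.180e+02  1.590e+02  5.101e-01  2.850e-02  1.340e-02]
 [ 3.000e+02  8.400e+01  5.329e-01 -6.900e-02  1.260e-02]
 [ 3.300e+02  8.400e+01  4.944e-01 -6.880e-02  1.220e-02]]
0.0 [[ 0.5529 -0.084   0.    ]
 [ 0.471  -0.0817  0.    ]
 [ 0.4708  0.0615  0.    ]
 [ 0.5588  0.0595  0.    ]] [ 0.51336145 -0.01119155  0.        ] [np.float64(0.08195195428207282), np.float64(0.14318588967305063), np.float64(0.08798929928517964), np.float64(0.14368282043254293)]
0.012 [[ 0.5519 -0.0833  0.012 ]
 [ 0.4721 -0.0811  0.012 ]
 [ 0.4719  0.0585  0.012 ]
 [ 0.5576  0.0566  0.012 ]] [ 0.51334266 -0.01231595  0.012     ] [np.float64(0.07985630036556882), np.float64(0.13952437759429506), np.float64(0.08573925996308174), np.float64(0.14000860097052256)]
```

View pics/w2c.png

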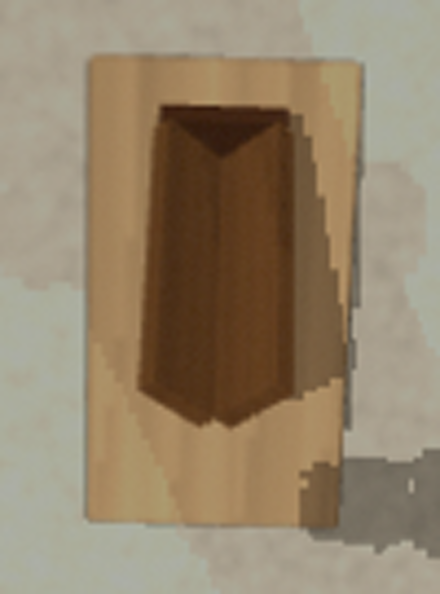

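```bash
python3 - <<'E'
from h import *
im,D,T=load('w2')
c=[(285.4,72.8),(347.2,73.6),(342.2,179.6),(284,178.6)]
for z in(.012,):
  q=onz('wrist',c,z,T); print(z,q.round(4), q.mean(0), [np.linalg.norm(q[i]-q[(i+1)%4]) for i in range(4)])
v=(q[0]+q[1]-q[2]-q[3]); yaw=np.degrees(np.arctan2(v[1],v[0])); print('yaw long',yaw)
w=(q[0]+q[3]-q[1]-q[2]); print('yaw short-90',np.degrees(np.arctan2(w[1],w[0]))-90)
o=q.mean(0);
for yy in (yaw,):
  a=np.radians(yy); Rz=np.array([[np.cos(a),-np.sin(a),0],[np.sin(a),np.cos(a),0],[0,0,1]])
  o[2]=0
  for P in ([.0495,0,.035],[-.0495,0,.134],[-.0141,0,.0986]):
    X=o+Rz@P; print(P,X.round(4),proj('wrist',X,T))
# depth points: valley of trough
o_,d=rays('wrist',np.array([[x,y] for y in range(85,165,1) for x in range(295,345)]),T)
dd=np.array([D[y,x] for y in range(85,165,1) for x in range(295,345)])
P=o_+d*dd[:,None]
for yy in np.arange(-.06,.03,.01):
  s=P[(abs(P[:,1]-yy)<.002)&(P[:,2]>.03)]; 
  if len(s)>3:
    s=s[np.argsort(s[:,0])]; 
    print(round(yy,3),len(s),s[:,0].min().round(4),s[:,0].max().round(4),'minz',s[s[:,2].argmin()].round(4),'maxz',s[:,2].max().round(3))
E
```

```text
0.012 [[ 0.5514 -0.0829  0.012 ]
 [ 0.4724 -0.0815  0.012 ]
 [ 0.4765  0.0579  0.012 ]
 [ 0.5576  0.056   0.012 ]] [ 0.51446491 -0.0126365   0.012     ] [np.float64(0.07894310881958645), np.float64(0.1394767184577478), np.float64(0.08110454954806184), np.float64(0.1390881042924433)]
yaw long -92.10115718311434
yaw short-90 -91.15702405305908
[0.0495, 0, 0.035] [ 0.5127 -0.0621  0.035 ] [[315.80770899  89.21687216]]
[-0.0495, 0, 0.134] [0.5163 0.0368 0.134 ] [[312.75848075 188.34009911]]
[-0.0141, 0, 0.0986] [0.515  0.0015 0.0986] [[313.97179434 148.73910133]]
-0.06 94 0.494 0.5319 minz [ 0.5174 -0.0589  0.0314] maxz 0.046
-0.05 131 0.4944 0.5329 minz [ 0.5137 -0.0505  0.0304] maxz 0.055
-0.04 123 0.4947 0.5337 minz [ 0.5137 -0.0411  0.0419] maxz 0.066
-0.03 124 0.4951 0.5335 minz [ 0.515  -0.0309  0.0513] maxz 0.075
-0.02 134 0.4954 0.5343 minz [ 0.515  -0.021   0.0611] maxz 0.085
-0.01 137 0.4959 0.5339 minz [ 0.515  -0.0115  0.0703] maxz 0.095
0.0 142 0.4962 0.5347 minz [ 0.5162 -0.0012  0.0803] maxz 0.102
0.01 38 0.506 0.524 minz [0.5196 0.0112 0.0887] maxz 0.093
```

Call:
apply_moves(
  steps="0.006 -0.037 -0.01 -0.128 0.085;0.006 -0.037 -0.01 -0.128 0.085;0.006 -0.037 -0.01 -0.128 0.085;0.006 -0.037 -0.01 -0.128 0.085;0.006 -0.037 -0.01 -0.128 0.085;0.006 -0.037 -0.01 -0.128 0.085;0.006 -0.037 -0.01 -0.128 0.085;0.006 -0.037 -0.01 -0.128 0.085;0 0 0 0 0.085;0 0 0 0 0.085",
)

```text
time_s: 3.75
position: [0.5611, -0.2705, 0.2462]
ee_rot: [180.0, -0.0, -148.8]
force: [1.4, 0.4, 0.4]
opening: 0.085
```

```bash
python3 - <<'E'
from h import *
im,D,T=snap('wrist','w3'); s=env.read_state(); print(s['position'],s['ee_rot'])
E
```

```text
[ 0.56115417 -0.27028076  0.24661373] [-1.79987876e+02  2.03744153e-02 -1.48825153e+02]
```

View pics/w3.png

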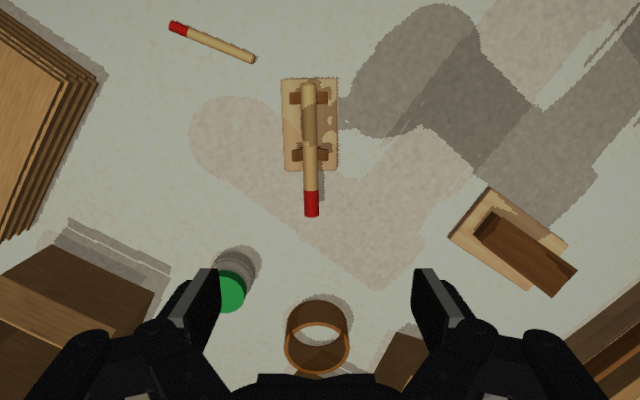

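The wrist view shows the dowel with its foot at about (308,82) and its red end at about (312,216).

```bash
python3 - <<'E'
from h import *
im,D,T=load('w3')
hsv=cv2.cvtColor(im,cv2.COLOR_BGR2HSV)
red=(((hsv[...,0]<8)|(hsv[...,0]>172))&(hsv[...,1]>150)&(hsv[...,2]>60))
red[:,:290]=0;red[:,335:]=0;red[:180]=0;red[230:]=0
ys,xs=np.nonzero(red); print(xs.min(),xs.max(),ys.min(),ys.max())
hx=[xs[ys==y].mean() for y in range(195,212)];print(np.round(hx[::5],1))
# depth profile: rows
o,d=rays('wrist',[(x,y) for y in range(400) for x in range(640)],T)
P=(o+d*D.reshape(-1)[:,None]).reshape(400,640,3)
C=[]
for y in range(84,215,8):
  z=P[y,290:335,2]; k=np.nonzero(z>.036)[0]; 
  i=290+z.argmax(); k2=[290+j for j in k]; print(y,k2[0] if k2 else None,k2[-1] if k2 else None,P[y,i].round(4))
for y in range(76,90): print(y,P[y,309].round(4), end=' ')
print()
for y in range(210,221): print(y,P[y,311].round(4),red[y,311], end=' ')
E
```

```text
304 318 190 216
[311.  311.  311.  311.5]
84 301 314 [ 0.4894 -0.3265  0.0433]
92 300 325 [ 0.4948 -0.3209  0.0441]
100 290 326 [ 0.5008 -0.3162  0.0445]
108 301 316 [ 0.4929 -0.3123  0.3893]
116 301 316 [ 0.5126 -0.3058  0.0438]
124 302 316 [ 0.5193 -0.3018  0.0442]
132 302 316 [ 0.4929 -0.3123  0.3893]
140 302 316 [ 0.534  -0.2954  0.0446]
148 290 317 [ 0.4929 -0.3123  0.3893]
156 293 327 [ 0.5486 -0.2878  0.044 ]
164 303 317 [ 0.5551 -0.2828  0.0449]
172 303 317 [ 0.5619 -0.2775  0.0447]
180 303 333 [ 0.4929 -0.3123  0.3893]
188 304 317 [ 0.5758 -0.2668  0.0441]
196 304 318 [ 0.5833 -0.2623  0.0443]
204 304 318 [ 0.5926 -0.2605  0.0448]
212 304 318 [ 0.5999 -0.2549  0.0446]
76 [ 0.4795 -0.3288 -0.0008] 77 [ 4.804e-01 -3.282e-01  1.000e-04] 78 [ 0.4816 -0.3273  0.0092] 79 [ 0.4825 -0.3267  0.0113] 80 [ 0.4834 -0.3262  0.0119] 81 [ 0.4843 -0.3257  0.0118] 82 [ 0.4857 -0.3242  0.0407] 83 [ 0.4866 -0.3236  0.0426] 84 [ 0.4874 -0.3232  0.0422] 85 [ 0.4882 -0.3226  0.0439] 86 [ 0.489  -0.3222  0.043 ] 87 [ 0.4898 -0.3217  0.0442] 88 [ 0.4906 -0.3212  0.0445] 89 [ 0.4914 -0.3207  0.0434] 
210 [ 0.5977 -0.2549  0.0435] True 211 [ 0.5987 -0.2543  0.0433] True 212 [ 0.5997 -0.2538  0.0435] True 213 [ 0.6009 -0.2531  0.0428] True 214 [ 0.6016 -0.2526  0.0438] True 215 [ 0.6027 -0.252   0.0435] True 216 [ 0.6035 -0.2515  0.0441] True 217 [ 0.6044 -0.2509  0.0442] False 218 [ 6.197e-01 -2.425e-01  4.000e-04] False 219 [ 0.6205 -0.2419  0.0013] False 220 [ 0.6224 -0.2408 -0.001 ] False
```

```bash
python3 - <<'E'
from h import *
im,D,T=load('w3')
q=onz('wrist',[(307.7,82),(308.5,116),(309.5,164),(311,204),(311.2,217)],.036,T); print(q.round(4))
v=q[3]-q[1]; a=np.arctan2(v[1],v[0]); print(np.degrees(a))
u=np.array([np.cos(a),np.sin(a),0]); c=q[1:4].mean(0); f=np.array([.4857,-.3242,0])
foot=c+u*(u@(f-c)); print('foot',foot,'head',foot+.14*u,'grip115',foot+.115*u,'mid',foot+.07*u)
s=env.read_state(); g=foot+.115*u; print('shift',g-s['position'],'yaw err',np.degrees(a)-180-s['ee_rot'][2])
E
```

```text
[[ 0.4863 -0.3254  0.036 ]
 [ 0.5143 -0.3078  0.036 ]
 [ 0.5565 -0.2815  0.036 ]
 [ 0.594  -0.2573  0.036 ]
 [ 0.607  -0.2493  0.036 ]]
32.40136211572552
foot [ 0.4865835 -0.3255921  0.036    ] head [ 0.60478763 -0.25057354  0.036     ] grip115 [ 0.58367975 -0.26396971  0.036     ] mid [ 0.54568556 -0.28808282  0.036     ]
shift [ 0.02252557  0.00631104 -0.21061373] yaw err 1.2265152500226293
```

Call:
apply_moves(
  steps="0.0115 0.003 -0.035 0.02 0.06;0.011 0.003 -0.045 0 0.05;0 0 -0.05 0 0.05;0 0 -0.05 0 0.05;0 0 -0.03 0 0.05;0 0 -0.014 0 0.05;0 0 0 0 0.05;0 0 0 0 0.05",
)

```text
time_s: 4.8
position: [0.5844, -0.2653, 0.0241]
ee_rot: [-179.9, 0.1, -147.8]
force: [0.5, 0.3, 0.5]
opening: 0.0501
```

Call:
apply_moves(
  steps="0 0 -0.002 0 0.03;0 0 0 0 0.02;0 0 0 0 0.01;0 0 0 0 0.005;0 0 0 0 0.005;0 0 0 0 0.005",
)

```text
time_s: 5.55
position: [0.5833, -0.2653, 0.0205]
ee_rot: [-180.0, 0.0, -147.8]
force: [-1.4, 3.6, 4.3]
opening: 0.0139
```

Call:
apply_moves(
  steps="0 0 0.03 0 0.005;0 0 0.05 0 0.005;0 0 0.06 0 0.005;-0.007 0.03 0.045 0.122 0.005;-0.007 0.036 0.01 0.122 0.005;-0.008 0.036 0 0.122 0.005;-0.009 0.036 0 0.122 0.005;-0.009 0.036 0 0.122 0.005;-0.009 0.036 0 0.122 0.005;-0.009 0.036 0 0.122 0.005;-0.01 0.034 0 0.122 0.005;0 0.02 0 0 0.005",
)

```text
time_s: 7.05
position: [0.5145, 0.0358, 0.2151]
ee_rot: [-180.0, 0.0, -91.7]
force: [0.9, -0.2, -1.4]
opening: 0.0137
```

```bash
python3 - <<'E'
from h import *
im,D,T=snap('wrist','w4'); s=env.read_state(); print(s['position'],s['ee_rot'],s['opening'])
E
```

```text
[0.51513542 0.03703968 0.21515566] [-1.79966607e+02  2.94370629e-02 -9.17979717e+01] 0.01383637154514548
```

View pics/w4.png

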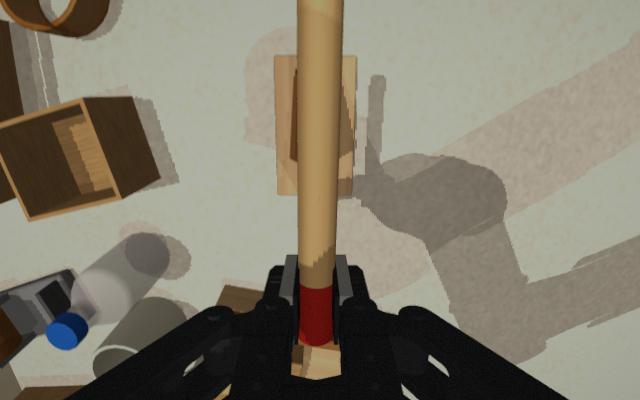

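```bash
python3 - <<'E'
from h import *
im,D,T=load('w4'); s=env.read_state()
o,d=rays('wrist',[(x,y) for y in range(400) for x in range(640)],T)
P=(o+d*D.reshape(-1)[:,None]).reshape(400,640,3)
for y in (5,60,120,180,240,270,285,290,300,320,335,342,346): 
  xs=np.nonzero(abs(P[y,285:360,2]-.23)<.03)[0]+285
  c=int((xs[0]+xs[-1])//2) if len(xs) else 320
  print(y,xs[:1],xs[-1:],(P[y,c]-s['position']).round(4),im[y,c])
E
```

```text
5 [297] [343] [-0.0048 -0.1095  0.0237] [ 99 154 168]
60 [297] [342] [-0.004  -0.0928  0.0243] [ 94 146 173]
120 [297] [339] [-0.0031 -0.0735  0.0243] [ 96 146 174]
180 [297] [337] [-0.0021 -0.0517  0.0221] [ 93 144 174]
240 [298] [335] [-0.001  -0.0276  0.0221] [ 94 145 175]
270 [285] [359] [-0.003  -0.0144  0.0222] [ 57  93 120]
285 [285] [359] [-0.0028 -0.0074  0.0221] [ 56  91 117]
290 [285] [359] [-0.0028 -0.0047  0.0217] [11 15 97]
300 [285] [359] [-0.0027  0.0004  0.0213] [10 12 97]
320 [291] [340] [0.0006 0.011  0.0206] [ 8  8 99]
335 [292] [339] [0.0008 0.0179 0.022 ] [10 14 99]
342 [292] [339] [0.001  0.0216 0.022 ] [ 13  16 100]
346 [] [] [ 0.0008  0.1684 -0.1434] [ 41  82 127]
```

Call:
apply_moves(
  steps="0.0015 0 -0.03 0 0.005;0 0 -0.035 0 0.005;0 0 -0.03 0 0.005;0 0 -0.02 0 0.005;0 0 -0.006 0 0.005;0 0 0 0 0.005;0 0 0 0 0.005",
)

```text
time_s: 7.98
position: [0.5173, 0.0347, 0.0952]
ee_rot: [-179.9, 0.0, -91.9]
force: [-0.4, -0.5, -1.1]
opening: 0.0137
```

```bash
python3 - <<'E'
from h import *
im,D,T=snap('wrist','w5'); snap('side','s5'); s=env.read_state(); print(s['position'],s['ee_rot'],s['opening'],s['force'])
im=cv2.imread('pics/s5.png'); cv2.imwrite('pics/s5c.png',cv2.resize(im[150:280,270:400],None,fx=4,fy=4))
E
```

```text
[0.51718442 0.03477282 0.09516821] [-1.79914237e+02  3.83308780e-02 -9.18874888e+01] 0.014298138798605944 [ 0.17929019 -0.62207852  0.37952987]
```

View pics/w5.png

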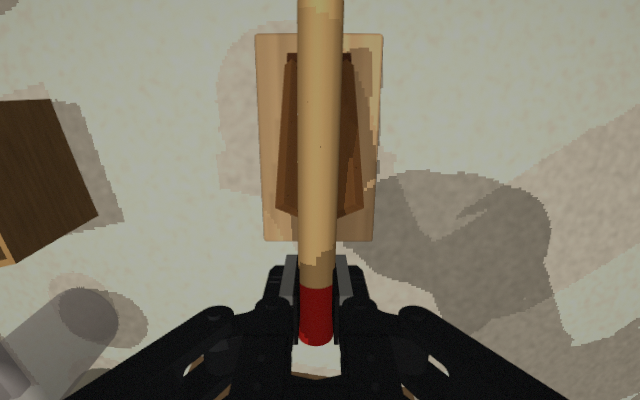

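View pics/s5c.png

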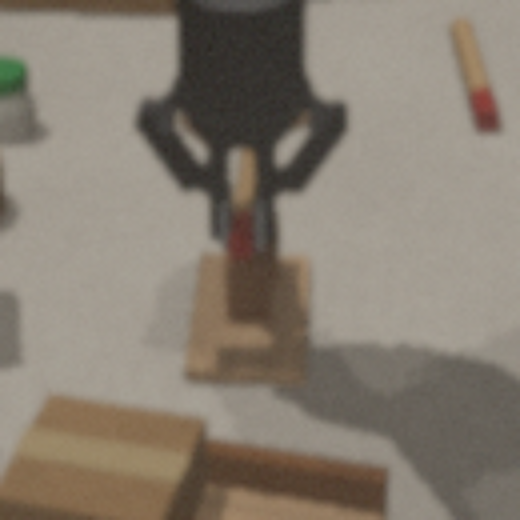

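Call:
apply_moves(
  steps="-0.0005 0.002 -0.005 0 0.005;0 0 -0.002 0 0.005;0 0 0 0 0.005;0 0 0 0 0.005",
)

```text
time_s: 8.57
position: [0.5162, 0.0366, 0.0873]
ee_rot: [180.0, -0.0, -91.9]
force: [-0.2, -0.4, 0.2]
opening: 0.0141
```

Call:
apply_moves(
  steps="0 0 -0.001 0 0.005;0 0 0 0 0.005;0 0 0 0 0.005",
)

```text
time_s: 8.95
position: [0.5162, 0.0366, 0.0863]
ee_rot: [-180.0, 0.0, -91.9]
force: [-0.8, -0.4, -0.0]
opening: 0.0139
```

Call:
apply_moves(
  steps="0 0 -0.001 0 0.005;0 0 0 0 0.005;0 0 -0.001 0 0.005;0 0 0 0 0.005",
)

```text
time_s: 9.45
position: [0.5166, 0.0367, 0.0848]
ee_rot: [-179.9, 0.0, -91.9]
force: [-0.8, 0.8, 5.9]
opening: 0.0138
```

Contact is felt, so I'll release narrowly to let it tip in, guided between the fingers.

Call:
apply_moves(
  steps="0 0 0.0005 0 0.022;0 0 0 0 0.022;0 0 0 0 0.022;0 0 0 0 0.022",
)

```text
time_s: 9.95
position: [0.5161, 0.0366, 0.0847]
ee_rot: [180.0, -0.0, -91.9]
force: [0.2, 0.4, -0.1]
opening: 0.0224
```

```bash
python3 - <<'E'
from h import *
im,D,T=snap('wrist','w6'); snap('side','s6'); s=env.read_state(); print(s['position'],s['ee_rot'],s['opening'],s['force'])
E
```

```text
[0.51608244 0.03659603 0.08471329] [ 1.79990382e+02 -2.80922207e-03 -9.18899432e+01] 0.021834342239817926 [ 0.39449015 -0.91534732 -0.57748802]
```

View pics/w6.png

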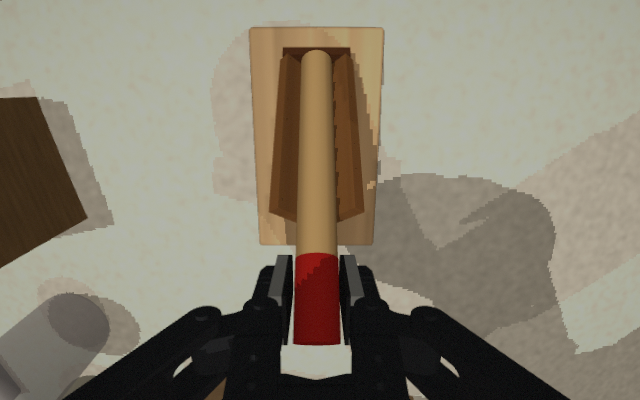

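It tipped into the trough: the foot is at the stop at (316,52) and the red end is between the open fingers. I'll open wider and verify.

Call:
apply_moves(
  steps="0 0 0 0 0.04;0 0 0 0 0.04;0 0 0 0 0.04;0 0 0 0 0.04",
)

```text
time_s: 10.55
position: [0.5161, 0.0366, 0.0848]
ee_rot: [180.0, 0.0, -91.9]
force: [0.8, 0.3, 1.0]
opening: 0.0399
```

```bash
python3 - <<'E'
from h import *
im,D,T=snap('wrist','w7'); s=env.read_state(); print(s['position'],s['opening'])
o,d=rays('wrist',[(x,y) for y in range(400) for x in range(640)],T)
P=(o+d*D.reshape(-1)[:,None]).reshape(400,640,3)
for y in (48,52,56,60,80,100,140,180,220,240,260,280,300,320,340,344,346):
  xs=np.arange(300,335); p=P[y,xs]; k=p[:,2].argmax(); print(y,xs[k],p[k].round(4),'y-z',(p[k][1]-p[k][2]).round(4),im[y,317])
# expected head/foot pixels
q=np.array([[.5127,-.0621,.035],[.5158,.0368,.134]]); print(proj('wrist',q,T))
E
```

```text
[0.51613329 0.03660481 0.08478543] 0.03998907507089443
48 314 [ 0.514  -0.0678  0.0361] y-z -0.104 [20 39 67]
52 314 [ 0.5141 -0.0648  0.0455] y-z -0.1102 [ 84 129 162]
56 312 [ 0.5152 -0.0627  0.0475] y-z -0.1102 [ 83 129 162]
60 315 [ 0.5137 -0.0606  0.0498] y-z -0.1103 [ 84 130 163]
80 325 [ 0.5138 -0.0439  0.2279] y-z -0.2717 [ 85 130 164]
100 315 [ 0.5143 -0.0417  0.0686] y-z -0.1103 [ 83 129 164]
140 314 [ 0.5153 -0.0257  0.0843] y-z -0.1099 [ 85 132 166]
180 321 [ 0.5129 -0.0119  0.0992] y-z -0.111 [ 86 132 166]
220 321 [ 0.5138 -0.0439  0.2279] y-z -0.2717 [ 84 133 165]
240 333 [ 0.5138 -0.0439  0.2279] y-z -0.2717 [ 85 133 166]
260 327 [0.5118 0.0113 0.122 ] y-z -0.1107 [ 16  23 138]
280 311 [ 0.5138 -0.0439  0.2279] y-z -0.2717 [ 13  16 101]
300 310 [0.518  0.0211 0.1315] y-z -0.1104 [11 14 99]
320 322 [0.5142 0.0252 0.1368] y-z -0.1117 [ 15  19 101]
340 310 [0.5182 0.0297 0.1408] y-z -0.1112 [ 14  19 100]
344 320 [0.5152 0.0396 0.1312] y-z -0.0916 [ 8 12 80]
346 318 [0.5188 0.1531 0.0022] y-z 0.1509 [163 177 175]
[[316.90348416  59.64409452]
 [318.18885308 342.99824353]]
```

View pics/w7.png

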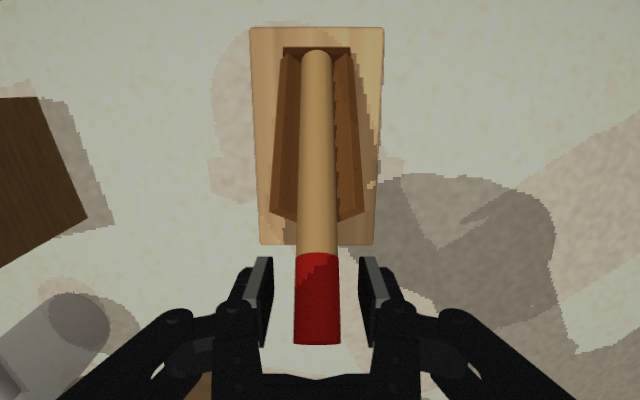

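Milestone geometry confirmed: 45° slope, head at (0.036, 0.135) in y,z, foot at the stop. Next I'll regrip the upper end.

Call:
apply_moves(
  steps="0 0 0.018 0 0.04;-0.0008 -0.0176 0 0 0.04;0 0 0 0 0.04;0 0 0 0 0.005;0 0 0 0 0.005;0 0 0 0 0.005;0 0 0 0 0.005;0 0 0 0 0.005",
)

```text
time_s: 11.6
position: [0.5152, 0.0189, 0.1027]
ee_rot: [180.0, -0.0, -91.9]
force: [0.3, -2.5, -0.2]
opening: 0.0142
```

```bash
python3 - <<'E'
from h import *
im,D,T=snap('wrist','w8');  s=env.read_state(); print(s['position'],s['ee_rot'],s['opening'],s['force'])
E
```

```text
[0.51524792 0.01896653 0.10272836] [ 1.79987922e+02 -6.61402024e-03 -9.18879763e+01] 0.013998077159464892 [ 0.31532662 -2.18720833 -0.45178799]
```

View pics/w8.png

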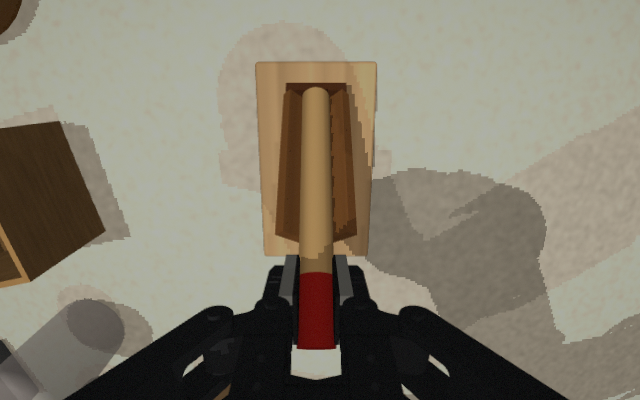

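Gripped, with the dowel still seated. Next I'll swing it upright about the foot, which is caught in the notch at the stop, starting with a small part.

Call:
apply_moves(
  steps="-0.0002 -0.0073 0.0061 0 0.005;-0.0003 -0.0075 0.0062 0 0.005;0 0 0 0 0.005;0 0 0 0 0.005",
)

```text
time_s: 12.15
position: [0.5148, 0.004, 0.1152]
ee_rot: [-180.0, 0.0, -91.9]
force: [0.4, -0.2, -0.6]
opening: 0.0142
```

```bash
cat > chk.py <<'E'
from h import *
import sys
n=sys.argv[1]
im,D,T=snap('wrist',n);  s=env.read_state(); print(s['time_s'],s['position'],s['ee_rot'],s['opening'],s['force'])
p=s['position']
o,d=rays('wrist',[(x,y) for y in range(400) for x in range(640)],T)
P=(o+d*D.reshape(-1)[:,None]).reshape(400,640,3)-p
hsv=cv2.cvtColor(im,cv2.COLOR_BGR2HSV)
for y in range(40,400,12):
  xs=np.nonzero((hsv[y,285:350,1]>90)&(hsv[y,285:350,2]>85))[0]+285
  if len(xs)<8: continue
  c=int(np.median(xs)); print(y,xs[0],xs[-1],P[y,c].round(4),im[y,c])
E
python3 chk.py w9
```

```text
12.2 [0.51470842 0.00406285 0.11503175] [ 1.79991681e+02  7.03356287e-04 -9.19098860e+01] 0.014213743423093318 [ 0.40892755 -0.27130792 -1.09529238]
88 285 349 [-0.003  -0.0843 -0.0584] [ 80 127 158]
100 285 349 [-0.0028 -0.0778 -0.0525] [ 81 127 159]
112 285 349 [-0.002  -0.0717 -0.0446] [ 83 128 162]
124 285 349 [-0.0013 -0.0658 -0.0389] [ 81 129 162]
136 285 349 [-0.0005 -0.06   -0.0349] [ 84 131 164]
148 285 349 [-0.0009 -0.0547 -0.0285] [ 83 130 162]
160 285 349 [-0.0007 -0.0494 -0.0233] [ 83 129 163]
172 285 349 [ 0.0004 -0.0443 -0.0192] [ 82 130 163]
184 285 349 [-0.0018 -0.0394 -0.0142] [ 80 127 158]
196 285 349 [-0.0012 -0.0346 -0.0102] [ 82 128 160]
208 285 349 [-0.0015 -0.0305 -0.0044] [ 80 126 157]
220 285 331 [ 0.001  -0.0257 -0.0017] [ 84 132 164]
232 285 331 [ 0.0006 -0.0216  0.0027] [ 83 130 164]
244 299 331 [ 0.0003 -0.0174  0.0065] [ 84 129 163]
256 285 349 [-0.     -0.0142  0.0118] [ 59  95 121]
268 301 331 [ 0.0001 -0.0103  0.0154] [ 57  93 120]
280 303 329 [ 0.0002 -0.0067  0.0192] [ 8 12 97]
292 302 330 [ 0.0004 -0.0033  0.023 ] [ 9 15 97]
304 302 331 [0.0005 0.0005 0.0259] [13 16 98]
316 301 330 [0.001  0.0033 0.03  ] [12 17 97]
328 302 330 [0.0007 0.0077 0.0318] [13 17 97]
340 303 330 [0.0008 0.0099 0.0363] [ 6 11 96]
```

View pics/w9.png

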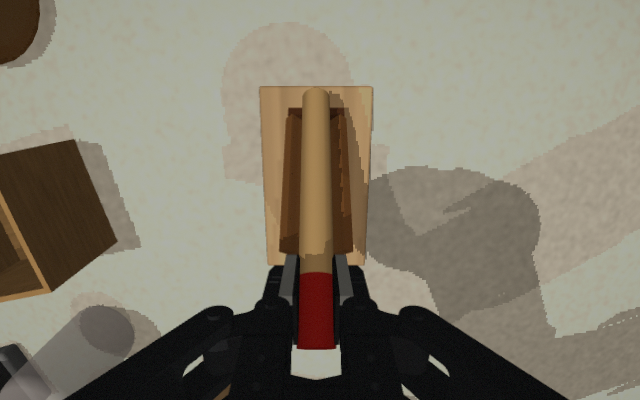

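The rod didn't turn (slope still about 44.5°). The foot slid up the stop plane because that plane is parallel to my motion. A vertical wall will turn it instead, and the jig's plain −x side face is fixed and 46 mm high. I'll measure that face.

```bash
python3 - <<'E'
from h import *
im,D,T=load('w1')
cv2.imwrite('pics/w1c.png',cv2.resize(im[50:230,185:385],None,fx=4,fy=3.3,interpolation=cv2.INTER_CUBIC))
o,d=rays('wrist',[(x,y) for y in range(400) for x in range(640)],T)
P=(o+d*D.reshape(-1)[:,None]).reshape(400,640,3)
for y in range(105,216,12):
  r=[x for x in range(320,380) if P[y,x,2]>.04]; x=r[-1]; print(y,x,P[y,x].round(4), P[y,x+2].round(4))
E
```

```text
105 361 [0.44   0.2303 0.0476] [0.431  0.2317 0.    ]
117 358 [0.4435 0.2459 0.0464] [0.4351 0.2487 0.0011]
129 370 [0.4989 0.2167 0.5104] [ 4.166e-01  2.664e-01 -1.000e-04]
141 352 [0.4508 0.2781 0.0449] [4.432e-01 2.840e-01 2.000e-04]
153 362 [0.4989 0.2167 0.5104] [4.275e-01 3.022e-01 2.000e-04]
165 346 [0.4585 0.3114 0.045 ] [ 4.515e-01  3.207e-01 -4.000e-04]
177 343 [0.4626 0.3283 0.0464] [0.4559 0.3393 0.0006]
189 340 [0.4667 0.3456 0.0471] [0.4604 0.3585 0.0008]
201 337 [0.4708 0.3637 0.0463] [0.4649 0.378  0.0013]
213 375 [0.4989 0.2167 0.5104] [0.4035 0.3992 0.0005]
```

View pics/w1c.png

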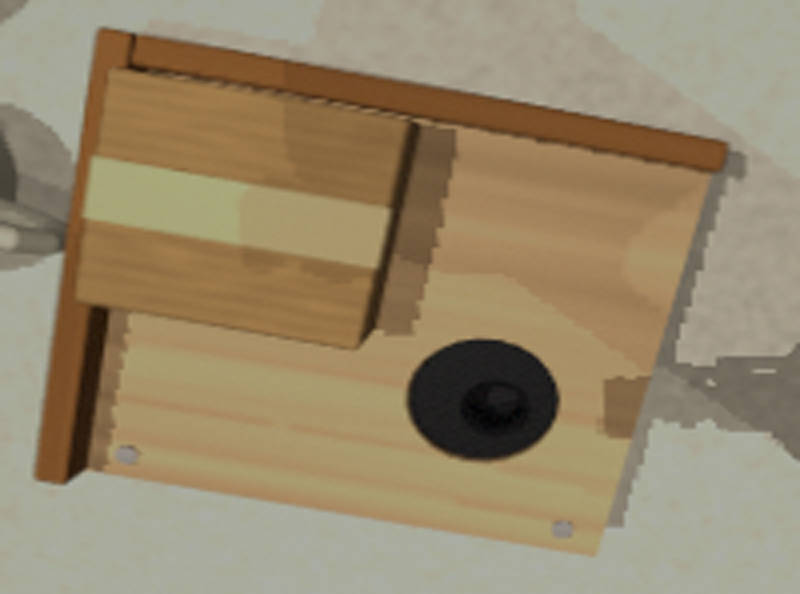

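Jig yaw is about −13°, and the −x face line passes through (0.4585, 0.3114). I'll carry the dowel there with its head leaning to jig −x.

Call:
apply_moves(
  steps="0 0 0.04 0 0.005;0 0 0.055 0 0.005;-0.0188 0.0396 0.04 0.172 0.005;-0.0188 0.0396 0 0.172 0.005;-0.0188 0.0396 0 0.172 0.005;-0.0188 0.0396 0 0.172 0.005;-0.0188 0.0396 0 0.172 0.005;-0.0188 0.0396 0 0.172 0.005;-0.0188 0.0396 0 0.172 0.005;-0.0188 0.0396 0 0.172 0.005;0 0 0 0 0.005;0 0 0 0 0.005",
)

```text
time_s: 13.7
position: [0.3641, 0.3208, 0.2498]
ee_rot: [180.0, 0.0, -13.1]
force: [0.6, 0.4, -1.2]
opening: 0.014
```

```bash
python3 chk.py w10
```

```text
13.75 [0.36440519 0.32049849 0.2498713 ] [ 1.79964889e+02  1.08047273e-02 -1.31114340e+01] 0.014346021963484477 [-0.36603736  0.37216816 -0.91137669]
40 303 349 [ 0.1253 -0.0391 -0.2026] [ 91 129 152]
52 285 349 [ 0.1168 -0.0284 -0.2023] [ 91 130 153]
64 285 347 [ 0.1065 -0.025  -0.2023] [ 91 129 153]
76 285 345 [ 0.0963 -0.0207 -0.2038] [ 92 130 154]
88 310 320 [ 0.0823 -0.0186 -0.0582] [ 81 128 155]
100 303 328 [ 0.0759 -0.0171 -0.053 ] [ 79 126 153]
112 302 329 [ 0.0699 -0.0157 -0.0456] [ 79 127 154]
124 302 329 [ 0.064  -0.0144 -0.0413] [ 81 128 155]
136 302 329 [ 0.0586 -0.0131 -0.034 ] [ 80 127 155]
148 302 330 [ 0.0531 -0.0124 -0.0295] [ 81 127 155]
160 301 330 [ 0.0482 -0.0107 -0.0239] [ 75 119 151]
172 301 330 [ 0.0435 -0.0096 -0.018 ] [ 75 119 151]
184 301 330 [ 0.0388 -0.0085 -0.0134] [ 75 119 150]
196 300 331 [ 0.0342 -0.0074 -0.0091] [ 76 120 152]
208 300 331 [ 0.03   -0.0065 -0.0041] [ 73 120 151]
220 300 331 [ 0.0256 -0.0054 -0.0007] [ 75 120 151]
232 299 331 [ 0.0217 -0.0045  0.004 ] [ 76 121 151]
244 299 332 [ 0.0179 -0.0037  0.0083] [ 74 120 151]
256 300 332 [ 0.014  -0.0032  0.012 ] [ 75 119 151]
268 301 331 [ 0.0099 -0.0022  0.015 ] [ 74 119 151]
```

View pics/w10.png

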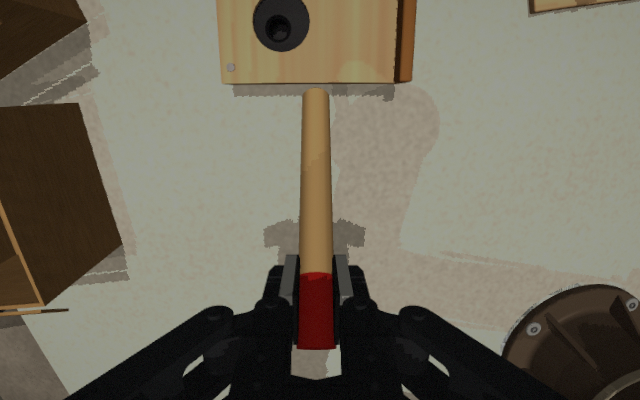

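Call:
apply_moves(
  steps="0 0 -0.045 0 0.005;0 0 -0.05 0 0.005;0 0 -0.04 0 0.005;0 0 -0.019 0 0.005;0 0 0 0 0.005;0.0049 -0.0011 0 0 0.005;0.0049 -0.0011 0 0 0.005;0 0 0 0 0.005",
)

```text
time_s: 14.75
position: [0.3741, 0.3193, 0.0969]
ee_rot: [-179.9, 0.1, -13.1]
force: [-5.5, 2.4, -0.7]
opening: 0.0144
```

```bash
python3 chk.py w11 | head -12
```

```text
14.8 [0.37406503 0.31933269 0.09686545] [-1.79889491e+02  5.30746192e-02 -1.31072818e+01] 0.01434012797116305 [-5.56177387  1.82475241 -0.36906457]
40 285 349 [ 0.1061 -0.0255 -0.051 ] [ 91 130 155]
52 285 349 [ 0.1001 -0.0241 -0.0502] [ 91 131 156]
64 285 349 [ 0.0943 -0.0228 -0.0512] [ 91 131 156]
76 285 349 [ 0.0883 -0.0214 -0.0512] [ 92 132 156]
88 285 349 [ 0.0822 -0.02   -0.0508] [ 92 131 156]
100 303 328 [ 0.0762 -0.0174 -0.0555] [ 84 129 158]
112 303 328 [ 0.07   -0.016  -0.0496] [ 82 129 157]
124 302 329 [ 0.0641 -0.0146 -0.0435] [ 81 129 157]
136 302 329 [ 0.0586 -0.0134 -0.0367] [ 80 128 156]
148 302 329 [ 0.0531 -0.0121 -0.0325] [ 80 129 157]
160 301 330 [ 0.0481 -0.0109 -0.026 ] [ 81 129 157]
```

View pics/w11.png

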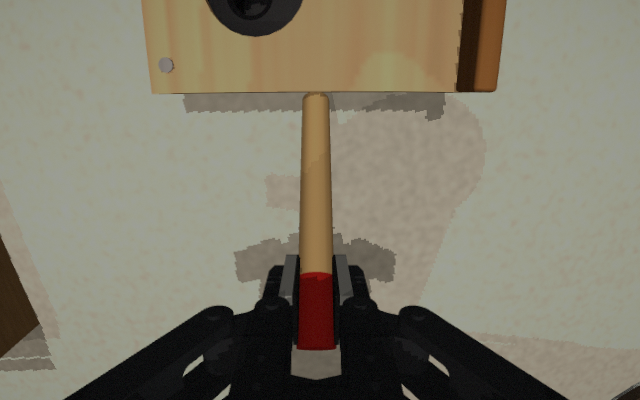

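The foot touches the face with about 5.5 N. I'll continue on the arc.

Call:
apply_moves(
  steps="0.0073 -0.0017 0.006 0 0.005;0.0073 -0.0017 0.006 0 0.005;0 0 0 0 0.005",
)

```text
time_s: 15.18
position: [0.3897, 0.3156, 0.1091]
ee_rot: [-179.9, -0.0, -13.1]
force: [-2.6, 0.9, -0.1]
opening: 0.0139
```

```bash
python3 chk.py w12 | head -30
```

```text
15.225 [0.38952143 0.31569287 0.10878516] [-1.79908450e+02 -3.95457351e-02 -1.30874372e+01] 0.014098684048593274 [-1.90386615  0.79127625  0.06226494]
40 303 349 [ 0.1069 -0.0309 -0.063 ] [ 94 136 155]
52 296 349 [ 0.101  -0.0272 -0.0616] [ 94 134 156]
64 285 349 [ 0.0956 -0.0231 -0.0636] [ 94 133 157]
76 285 349 [ 0.0891 -0.0216 -0.0618] [ 95 134 159]
88 285 349 [ 0.0827 -0.02   -0.0615] [ 92 132 158]
100 285 349 [ 0.0761 -0.0185 -0.0631] [ 92 133 159]
112 285 349 [ 0.0694 -0.017  -0.0619] [ 93 134 159]
124 304 326 [ 0.0626 -0.0141 -0.066 ] [ 77 123 154]
136 303 327 [ 0.0564 -0.0127 -0.0582] [ 77 122 154]
148 303 328 [ 0.0507 -0.0114 -0.0497] [ 77 122 154]
160 303 328 [ 0.0452 -0.0102 -0.0427] [ 73 115 146]
172 302 329 [ 0.0401 -0.009  -0.0355] [ 72 115 147]
184 302 329 [ 0.0355 -0.008  -0.0278] [ 71 114 147]
196 301 329 [ 0.031  -0.0069 -0.0215] [ 72 115 146]
208 301 330 [ 0.0273 -0.0061 -0.0136] [ 71 113 145]
220 301 330 [ 0.0227 -0.005  -0.0092] [ 71 115 146]
232 300 330 [ 0.0189 -0.0042 -0.0035] [ 74 116 147]
244 300 331 [ 0.0152 -0.0033  0.0016] [ 73 116 147]
256 301 330 [ 0.0123 -0.0027  0.008 ] [ 72 115 146]
268 301 330 [ 0.0083 -0.0017  0.0114] [ 72 115 146]
```

View pics/w12.png

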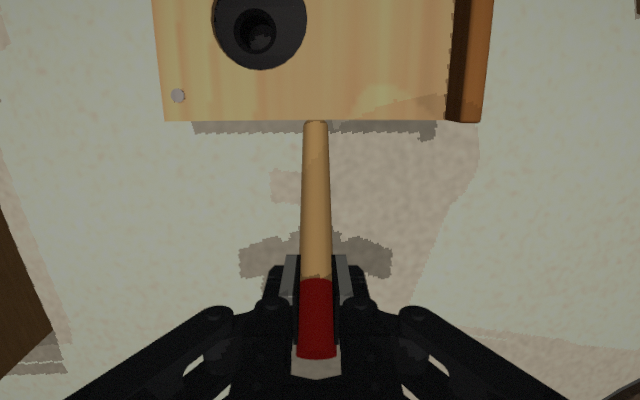

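It is turning (about 54.5° now). Continuing.

Call:
apply_moves(
  steps="0.0078 -0.0018 0.005 0 0.005;0.0078 -0.0018 0.0045 0 0.005;0.0078 -0.0018 0.0035 0 0.005;0.0078 -0.0018 0.003 0 0.005;0.0078 -0.0018 0.002 0 0.005;0.0078 -0.0018 0.0018 0 0.005;0.0059 -0.0014 0.001 0 0.005;0 0 0 0 0.005",
)

```text
time_s: 16.23
position: [0.4422, 0.3031, 0.1289]
ee_rot: [-180.0, -0.0, -13.1]
force: [-3.3, 0.9, 0.4]
opening: 0.0138
```

```bash
python3 chk.py w13 | head -30; python3 -c "
from h import *
snap('side','s13')
im=cv2.imread('pics/s13.png'); cv2.imwrite('pics/s13c.png',cv2.resize(im[150:360,270:480],None,fx=3,fy=2.8))"
```

```text
16.275 [0.4419376  0.30308229 0.12883131] [ 1.79998533e+02 -2.03017053e-02 -1.30696343e+01] 0.01395046773980159 [-1.68279603  0.70479027 -0.44252187]
40 285 297 [ 0.1144 -0.0111 -0.0817] [101 143 167]
52 285 349 [ 0.104  -0.0251 -0.0827] [ 70 101 128]
64 285 349 [ 0.0971 -0.0235 -0.0816] [ 68 100 127]
76 285 349 [ 0.0903 -0.0213 -0.0833] [102 144 169]
88 297 349 [ 0.0822 -0.024  -0.0818] [108 151 170]
100 304 349 [ 0.0746 -0.0242 -0.0818] [108 152 169]
112 307 349 [ 0.0669 -0.0238 -0.0827] [107 150 169]
124 307 349 [ 0.0594 -0.0222 -0.0827] [106 149 170]
136 303 349 [ 0.0522 -0.0192 -0.0821] [109 151 171]
148 292 349 [ 0.0452 -0.0135 -0.0828] [ 94 134 165]
160 285 349 [ 0.0381 -0.0098 -0.0813] [ 91 131 161]
172 285 349 [ 0.0298 -0.0079 -0.0826] [ 91 132 163]
184 285 349 [ 0.0216 -0.006  -0.0824] [ 91 130 162]
196 285 349 [ 0.0134 -0.0041 -0.0816] [ 87 126 157]
208 306 327 [ 0.0099 -0.0025 -0.0665] [ 56  94 120]
220 305 328 [ 0.0077 -0.002  -0.0504] [ 60  95 122]
232 304 328 [ 0.0054 -0.0015 -0.0369] [ 57  94 121]
244 303 327 [ 0.0041 -0.0006 -0.0235] [ 58  94 122]
256 304 328 [ 0.0022 -0.0007 -0.0128] [ 56  93 121]
268 307 326 [ 0.0001 -0.0002 -0.0041] [45 74 96]
280 306 326 [-0.001   0.0001  0.0052] [47 75 98]
292 306 326 [-0.0012  0.0001  0.0151] [46 73 97]
364 294 337 [-0.0132  0.0033  0.0444] [ 8 14 92]
376 303 327 [-0.0201  0.0049  0.0431] [ 8 13 92]
```

View pics/w13.png

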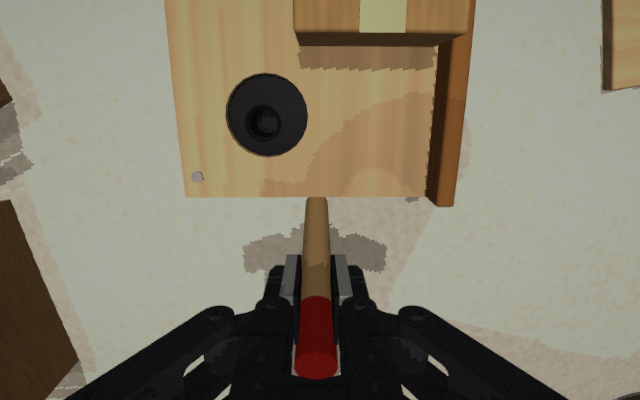

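View pics/s13c.png

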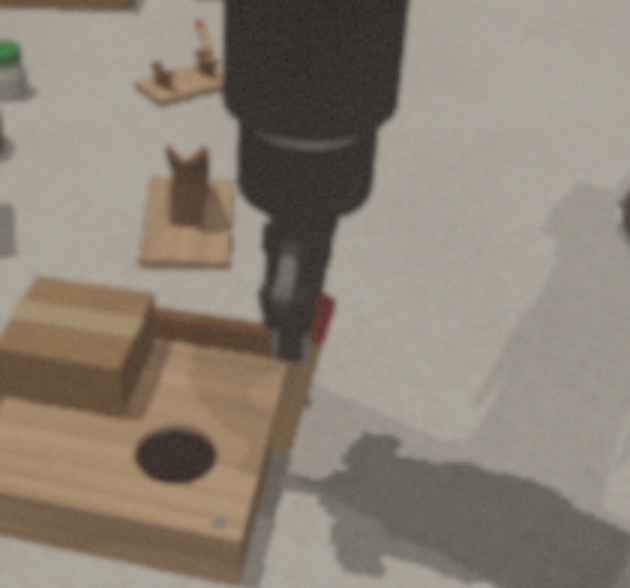

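About 8° from vertical remains.

Call:
apply_moves(
  steps="0.008 -0.0018 0.0005 0 0.005;0.008 -0.0018 0.0003 0 0.005;0 0 0 0 0.005;0 0 0 0 0.005",
)

```text
time_s: 16.82
position: [0.4581, 0.2996, 0.1298]
ee_rot: [-180.0, -0.0, -13.1]
force: [-0.1, 0.1, 0.5]
opening: 0.005
```

```bash
cat > tilt.py <<'E'
from h import *
import sys
n=sys.argv[1]
im,D,T=snap('wrist',n);  s=env.read_state(); print(s['time_s'],s['position'].round(4),s['ee_rot'].round(2),s['force'].round(2))
p=s['position']; a=np.radians(s['ee_rot'][2]); u=np.array([np.cos(a),np.sin(a)]); w=np.array([-np.sin(a),np.cos(a)])
o,d=rays('wrist',[(x,y) for y in range(400) for x in range(640)],T)
P=(o+d*D.reshape(-1)[:,None]).reshape(400,640,3)-p
L=[]
for y in range(190,300,6):
  q=P[y,290:345]; k=(abs(q[:,:2]@w)<.009)&(abs(q[:,:2]@u)<.03)&(q[:,2]>-.105)&(q[:,2]<.02)
  if k.sum()<6: continue
  q=q[k]; m=q[np.argmin(abs(q[:,:2]@w))]; 
  L.append([y,m[:2]@u,(q[:,:2]@w).min(),(q[:,:2]@w).max(),m[2]])
L=np.array(L); print(L.round(4))
E
python3 tilt.py w14
```

```text
16.875 [0.4579 0.2996 0.1298] [-1.7999e+02 -3.0000e-02 -1.3050e+01] [-0.32  0.37 -0.45]
[[ 1.90e+02  1.77e-02 -8.50e-03  8.90e-03 -8.39e-02]
 [ 1.96e+02  1.35e-02 -8.60e-03  8.90e-03 -8.30e-02]
 [ 2.02e+02  9.20e-03 -8.70e-03  8.90e-03 -8.29e-02]
 [ 2.08e+02  4.40e-03 -8.70e-03  8.30e-03 -8.38e-02]
 [ 2.14e+02 -3.00e-04 -8.70e-03  8.40e-03 -8.44e-02]
 [ 2.56e+02  1.12e-02 -8.80e-03  8.90e-03  4.80e-03]
 [ 2.62e+02  8.50e-03 -8.90e-03  8.60e-03  5.60e-03]
 [ 2.68e+02  5.60e-03 -8.60e-03  8.60e-03  5.80e-03]]
```

View pics/w14.png

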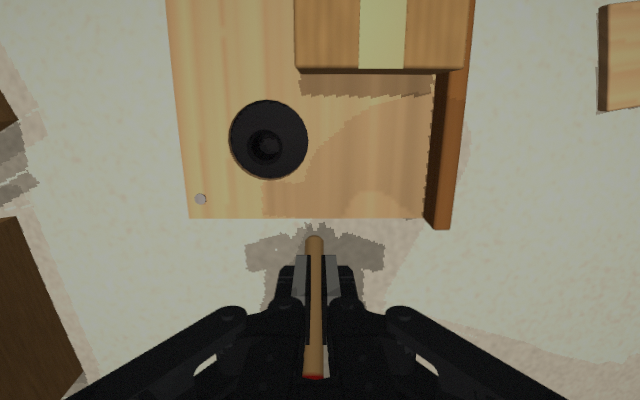

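The fingers closed to 5 mm, so the dowel slipped out of the pads. I'll look from all sides.

```bash
python3 -c "
from h import *
snap('side','s14'); snap('scene','c14')
im=cv2.imread('pics/s14.png'); cv2.imwrite('pics/s14c.png',cv2.resize(im[150:360,270:480],None,fx=3,fy=2.8))
im=cv2.imread('pics/c14.png'); cv2.imwrite('pics/c14c.png',cv2.resize(im[60:220,220:420],None,fx=3.6,fy=3.6))
im=cv2.imread('pics/w14.png'); cv2.imwrite('pics/w14c.png',cv2.resize(im[210:400,230:400],None,fx=3,fy=3))
"
```

```text
(no output)
```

View pics/s14c.png

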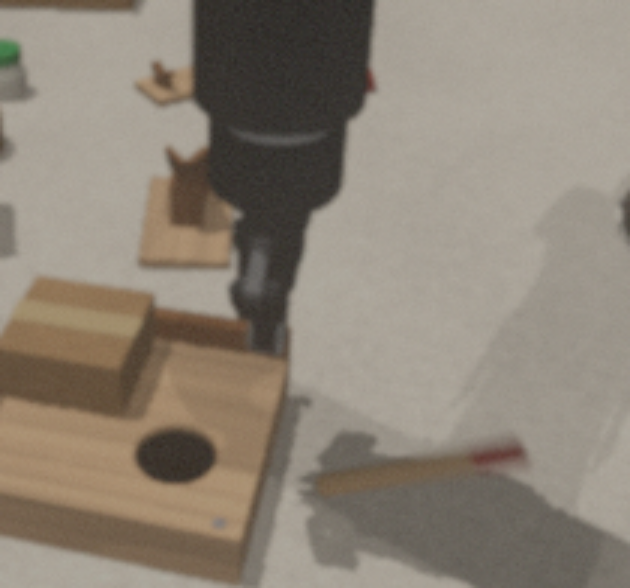

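View pics/c14c.png

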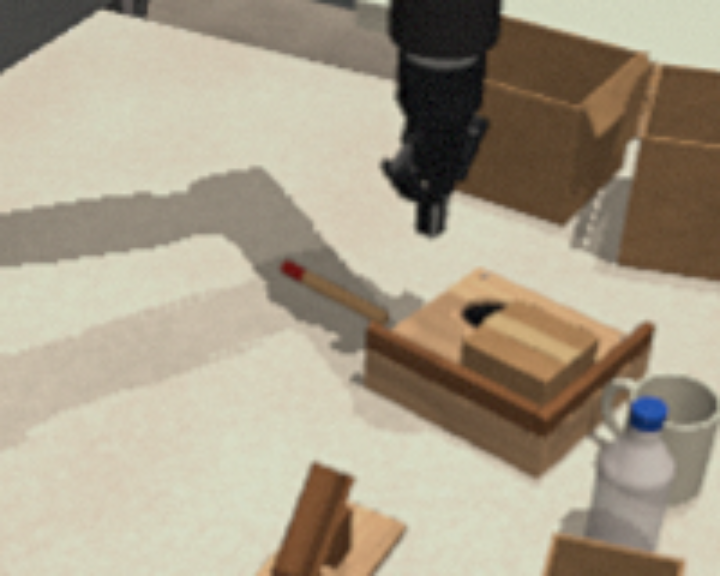

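View pics/w14c.png

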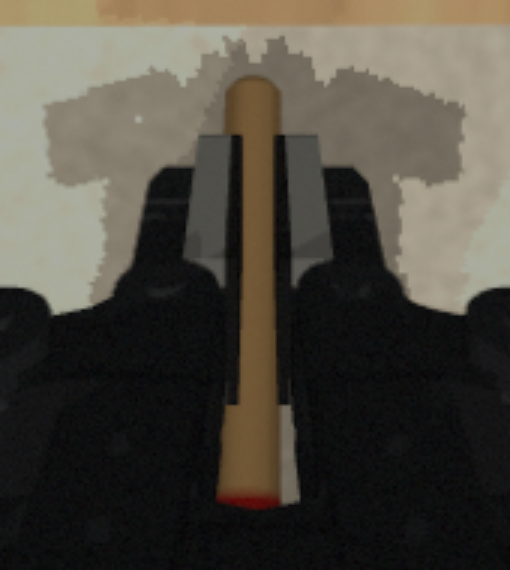

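Side view: the dowel fell to the table beside the jig's −x face and lies flat with its head towards the robot. Analysis shows it turned about the pads' upper rear corner and walked out. Next time I'll grip it higher in the pads. First I'll raise and find it.

Call:
apply_moves(
  steps="-0.01 0 0.05 0 0.03;-0.02 0 0.05 0 0.06;-0.02 0 0.03 0 0.06;0 0 0 0 0.06;0 0 0 0 0.06",
)

```text
time_s: 17.6
position: [0.4073, 0.2995, 0.2594]
ee_rot: [-180.0, 0.0, -13.0]
force: [0.5, 0.8, -1.1]
opening: 0.0602
```

```bash
python3 - <<'E'
from h import *
im,D,T=snap('wrist','w15'); s=env.read_state(); print(s['time_s'],s['position'],s['ee_rot'])
E
```

```text
17.65 [0.40733986 0.29931132 0.25885199] [ 1.79938012e+02  3.31251200e-02 -1.30480102e+01]
```

View pics/w15.png

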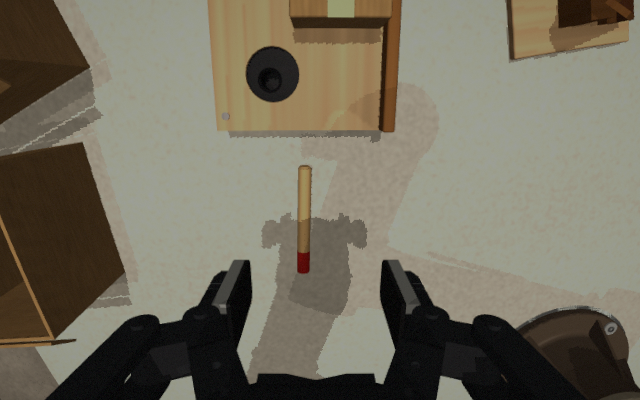

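The dowel lies at foot (305,166), head (303,272), clear of the jig.

```bash
cat > loc.py <<'E'
from h import *
def line(name,x0,x1,y0,y1,z):
  im,D,T=load(name)
  hsv=cv2.cvtColor(im,cv2.COLOR_BGR2HSV)
  m=(hsv[...,1]>85)&(hsv[...,2]>60); M=np.zeros_like(m); M[y0:y1,x0:x1]=m[y0:y1,x0:x1]
  M=cv2.morphologyEx(M.astype(np.uint8),cv2.MORPH_OPEN,np.ones((3,3)))
  n,l,st,c=cv2.connectedComponentsWithStats(M); i=1+st[1:,4].argmax(); print(st[i])
  ys,xs=np.nonzero(l==i)
  t,b=ys.min(),ys.max()
  mid=[(xs[ys==y].mean(),y) for y in (t+10,(t+b)//2,b-10)]
  q=onz('wrist',[(mid[0][0],t-.5)]+mid+[(mid[2][0],b+.5)],z,T)
  return im,D,T,q
E
python3 - <<'E'
from loc import *
im,D,T,q=line('w15',285,325,150,285,.008)
print(q.round(4)); v=q[3]-q[1]; a=np.degrees(np.arctan2(v[1],v[0])); print('head dir',a,np.linalg.norm(q[4]-q[0])); s=env.read_state(); print(np.hypot(*q[4][:2]))
E
```

```text
[ 297  165   14  109 1371]
[[0.4125 0.3126 0.008 ]
 [0.4001 0.3156 0.008 ]
 [0.3457 0.3295 0.008 ]
 [0.2862 0.3448 0.008 ]
 [0.2711 0.3485 0.008 ]]
head dir 165.63849299749833 0.1458714922977725
0.4415440010710034
```

Call:
apply_moves(
  steps="-0.022 0.0085 -0.02 -0.024 0.06;-0.022 0.0085 -0.03 0 0.05;-0.022 0.0085 -0.03 0 0.05;-0.022 0.0085 -0.04 0 0.05;-0.021 0.0082 -0.04 0 0.05;0 0 -0.045 0 0.05;0 0 -0.035 0 0.05;0 0 -0.01 0 0.05;0 0 0 0 0.05;0 0 0 0 0.05",
)

```text
time_s: 18.9
position: [0.299, 0.3425, 0.0107]
ee_rot: [-179.9, -0.0, -14.4]
force: [-1.1, -0.5, 0.8]
opening: 0.0499
```

```bash
python3 - <<'E'
from h import *
im,D,T=snap('wrist','w16'); s=env.read_state(); print(s['time_s'],s['position'],s['ee_rot'])
E
```

```text
18.95 [0.29896825 0.34265053 0.01083347] [-1.79874205e+02 -1.07536434e-02 -1.44326682e+01]
```

View pics/w16.png

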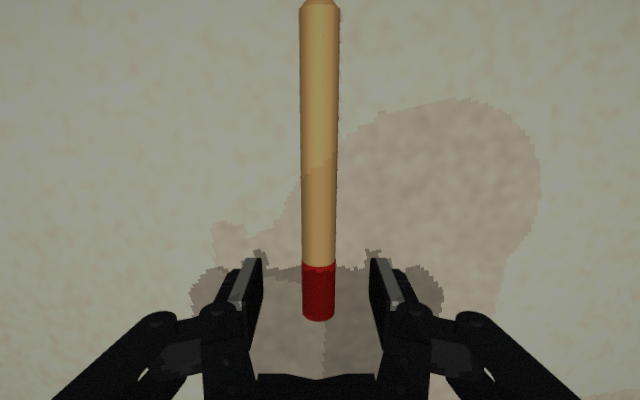

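```bash
python3 - <<'E'
from h import *
im,D,T=load('w16'); s=env.read_state(); p=s['position']
q=onz('wrist',[(319,264.5)],.016,T)-p; print(q)
q2=onz('wrist',[(318,319)],.014,T)-p; print(q2)
E
```

```text
[[ 0.00636522 -0.00338754  0.00516653]]
[[-0.0239036   0.0048235   0.00316653]]
```

Call:
apply_moves(
  steps="0 0 -0.007 0 0.05;0 0 0 0 0.04;0 0 0 0 0.02;0 0 0 0 0.005;0 0 0 0 0.005;0 0 0 0 0.005;0 0 0 0 0.005",
)

```text
time_s: 19.82
position: [0.2986, 0.3419, 0.003]
ee_rot: [-180.0, -0.0, -14.4]
force: [-1.3, -1.0, 5.4]
opening: 0.0135
```

Call:
apply_moves(
  steps="0 0 0.05 0 0.005;0 0 0.06 0 0.005;0 0 0.06 0 0.005;0.0272 -0.0381 0.02 -0.169 0.005;0.0272 -0.0381 0 -0.169 0.005;0.0272 -0.0381 0 -0.169 0.005;0.0272 -0.0381 0 -0.169 0.005;0.0272 -0.0381 0 -0.169 0.005;0.0272 -0.0381 0 -0.169 0.005;0.0272 -0.0381 0 -0.169 0.005;0.0272 -0.0381 0 -0.169 0.005;0 0 0 0 0.005",
)

```text
time_s: 21.32
position: [0.517, 0.0347, 0.1919]
ee_rot: [179.9, -0.0, -92.2]
force: [0.3, -0.0, -0.9]
opening: 0.0134
```

```bash
python3 chk.py w17
```

```text
21.375 [0.51622402 0.03568834 0.19198407] [ 1.79926206e+02 -2.02657835e-02 -9.20442283e+01] 0.01343631903094166 [-0.62942734 -1.13626563 -1.03734535]
40 296 337 [-0.0027 -0.1003  0.0128] [ 94 144 172]
52 297 337 [-0.0029 -0.0963  0.0128] [ 94 145 173]
64 285 348 [-0.0024 -0.0922  0.0132] [ 94 145 172]
76 285 348 [-0.0019 -0.0881  0.0132] [ 94 146 173]
88 285 348 [-0.0017 -0.0839  0.0133] [ 94 146 173]
100 285 349 [-0.0015 -0.0797  0.0129] [ 93 144 171]
112 285 349 [-0.0014 -0.0753  0.0117] [ 81 129 157]
124 285 349 [-0.0016 -0.0709  0.013 ] [ 94 146 174]
136 285 349 [-0.0018 -0.0664  0.0133] [ 93 146 174]
148 285 349 [-0.0012 -0.0618  0.013 ] [ 93 146 173]
160 285 349 [-0.0006 -0.0572  0.013 ] [ 95 148 175]
172 285 349 [-0.0012 -0.0524  0.0129] [ 95 146 175]
184 285 349 [-0.001  -0.0477  0.0138] [ 93 144 174]
196 285 349 [-0.0009 -0.0427  0.0135] [ 92 142 174]
208 298 334 [-0.0002 -0.0375  0.0132] [ 94 145 175]
220 299 334 [-0.     -0.0322  0.0129] [ 93 145 174]
232 299 333 [ 0.0002 -0.027   0.0133] [ 93 145 175]
244 299 332 [ 0.0008 -0.0209  0.0119] [ 94 145 175]
256 299 332 [ 0.001  -0.0159  0.0131] [ 65 102 131]
268 301 330 [ 0.0013 -0.0104  0.0137] [ 60  97 123]
280 303 330 [ 0.0011 -0.0044  0.0136] [ 10  12 100]
292 303 329 [0.0013 0.0014 0.014 ] [ 13  18 101]
304 303 329 [0.0015 0.0076 0.014 ] [ 13  16 100]
316 301 329 [0.0023 0.0145 0.0134] [ 13  12 100]
328 303 327 [0.0025 0.0204 0.0144] [14 15 99]
352 292 303 [ 0.0258  0.1552 -0.1208] [ 34  71 112]
364 307 339 [ 0.0011  0.194  -0.1445] [ 66 104 136]
376 306 332 [ 0.0138  0.2114 -0.1453] [ 77 111 140]
```

View pics/w17.png

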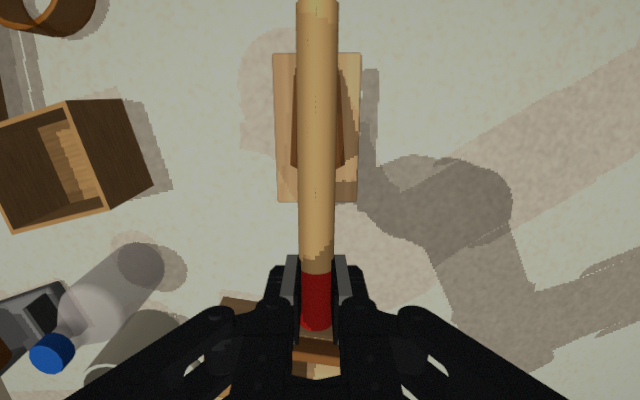

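Call:
apply_moves(
  steps="-0.001 0.0015 -0.03 0 0.005;0 0 -0.03 0 0.005;0 0 -0.025 0 0.005;0 0 -0.0105 0 0.005;0 0 0 0 0.005;0 0 -0.001 0 0.005;0 0 0 0 0.005;0 0 -0.001 0 0.005;0 0 0 0 0.005",
)

```text
time_s: 22.5
position: [0.5153, 0.0385, 0.0955]
ee_rot: [-180.0, 0.0, -91.9]
force: [-0.0, -0.6, -0.2]
opening: 0.0135
```

Call:
apply_moves(
  steps="0 -0.0012 -0.001 0 0.005;0 0 0 0 0.005;0 0 -0.001 0 0.005;0 0 0 0 0.005;0 0 -0.001 0 0.005;0 0 0 0 0.005",
)

```text
time_s: 23.25
position: [0.516, 0.0376, 0.0933]
ee_rot: [-179.9, 0.0, -91.9]
force: [-1.0, 1.9, 10.1]
opening: 0.0131
```

Call:
apply_moves(
  steps="0 0 0.0008 0 0.022;0 0 0 0 0.022;0 0 0 0 0.022;0 0 0 0 0.022;0 0 0 0 0.04;0 0 0 0 0.04;0 0 0 0 0.04",
)

```text
time_s: 24.12
position: [0.5151, 0.0373, 0.093]
ee_rot: [-180.0, 0.0, -91.9]
force: [0.8, -0.2, -0.2]
opening: 0.0397
```

```bash
python3 chk.py w18|grep -v " 285 "
```

```text
24.175 [0.5151522  0.03727182 0.09300363] [ 1.79999887e+02  3.53560981e-05 -9.18931241e+01] 0.0400526462609365 [ 1.07407892 -0.65888717 -0.12294047]
52 300 349 [-0.0025 -0.1011 -0.0372] [ 84 133 166]
88 298 344 [-0.0034 -0.0836 -0.0246] [ 83 130 162]
100 298 345 [-0.0036 -0.0782 -0.0197] [ 81 128 160]
112 298 346 [-0.0039 -0.0729 -0.0159] [ 80 126 158]
124 297 349 [-0.0042 -0.0678 -0.0122] [ 78 123 154]
136 297 349 [-0.0035 -0.0631 -0.0066] [ 80 126 158]
148 297 349 [-0.0037 -0.0583 -0.0031] [ 78 123 156]
160 296 349 [-0.004  -0.0538  0.0006] [ 77 122 154]
172 295 349 [-0.003  -0.0496  0.005 ] [ 81 127 158]
184 294 349 [-0.0032 -0.0452  0.0081] [ 80 126 157]
196 295 349 [-0.0026 -0.0411  0.0116] [ 82 127 159]
244 295 333 [ 0.0003 -0.026   0.0252] [ 46  75 152]
256 294 330 [ 0.0012 -0.0224  0.0281] [ 20  23 142]
268 294 334 [ 0.0013 -0.0186  0.0303] [ 16  18 102]
280 297 330 [ 0.001  -0.0151  0.0332] [ 15  20 102]
292 297 331 [ 0.0007 -0.0123  0.0368] [ 11  19 101]
304 293 331 [ 0.0011 -0.0097  0.0406] [ 10  14 101]
316 297 335 [ 0.0009 -0.0058  0.0423] [  9  12 100]
376 306 321 [ 0.0084  0.1575 -0.091 ] [45 68 88]
```

View pics/w18.png

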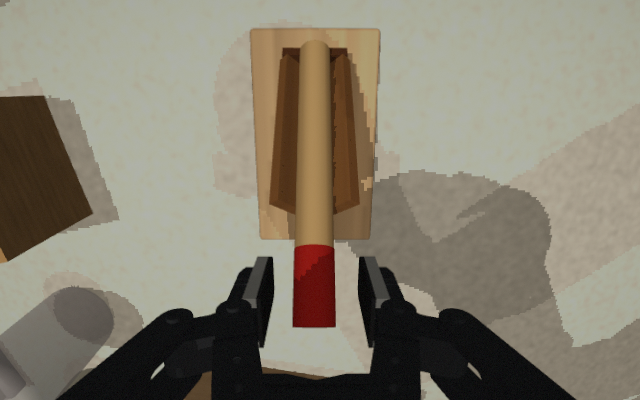

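The dowel slid over the low stop this time, giving a slope of about 40°. The rest milestone was already met on the first laying, so I'll just take it by the upper end, with the rod higher in the pads.

Call:
apply_moves(
  steps="0.001 -0.007 0.003 0 0.04;0 -0.0063 0 0 0.04;0 0 0 0 0.04;0 0 0 0 0.005;0 0 0 0 0.005;0 0 0 0 0.005;0 0 0 0 0.005;0 0 0 0 0.005",
)

```text
time_s: 25.18
position: [0.5158, 0.0239, 0.0959]
ee_rot: [180.0, -0.0, -91.9]
force: [-2.2, -0.7, 1.3]
opening: 0.0143
```

```bash
python3 chk.py w19|grep -v " 285 "
```

```text
25.225 [0.51580751 0.02388097 0.09587725] [ 1.79962908e+02 -1.35472304e-02 -9.18952900e+01] 0.014186284916551724 [-2.09940921 -0.99769523  0.03734099]
172 300 349 [-0.0044 -0.0469 -0.0071] [ 76 122 154]
184 300 349 [-0.0042 -0.0421 -0.0037] [ 77 123 155]
196 299 349 [-0.0035 -0.0375 -0.0004] [ 80 125 157]
208 299 349 [-0.0034 -0.0331  0.0033] [ 79 125 157]
220 299 349 [-0.004  -0.0288  0.0066] [ 77 121 153]
256 298 333 [ 0.0002 -0.0175  0.0182] [ 86 134 169]
268 299 332 [ 0.0004 -0.0132  0.0205] [ 59  97 124]
280 301 331 [ 0.0001 -0.0096  0.024 ] [ 10  15 100]
292 301 331 [ 0.0002 -0.0068  0.0282] [ 13  16 100]
304 301 331 [ 0.0003 -0.0028  0.0305] [ 8 12 99]
316 300 331 [0.0008 0.0008 0.0333] [10 15 99]
328 300 331 [0.001  0.0042 0.0361] [11 14 99]
340 301 331 [0.0007 0.0082 0.0381] [ 16  19 100]
```

View pics/w19.png

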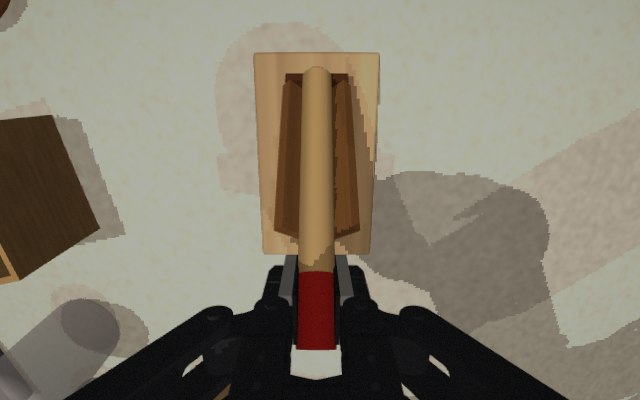

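Call:
apply_moves(
  steps="0 0 0.04 0 0.005;0 0 0.055 0 0.005;-0.0199 0.0374 0.04 0.172 0.005;-0.0199 0.0374 0.02 0.172 0.005;-0.0199 0.0374 0 0.172 0.005;-0.0199 0.0374 0 0.172 0.005;-0.0199 0.0374 0 0.172 0.005;-0.0199 0.0374 0 0.172 0.005;-0.0199 0.0374 0 0.172 0.005;-0.0199 0.0374 0 0.172 0.005;0 0 0 0 0.005;0 0 0 0 0.005",
)

```text
time_s: 26.72
position: [0.3568, 0.3234, 0.2509]
ee_rot: [-180.0, 0.0, -13.1]
force: [0.9, -0.5, -1.0]
opening: 0.0142
```

```bash
cat > axis.py <<'E'
from h import *
import sys
# axis of the held rod in the tool's vertical plane (u along tool x, z): from depth of top ridge
def axis(n,z0=-.2):
  im,D,T=snap('wrist',n);  s=env.read_state(); p=s['position']
  print(s['time_s'],p.round(4),s['ee_rot'].round(2),'F',s['force'].round(1),'op',round(s['opening'],4))
  a=np.radians(s['ee_rot'][2]); u=np.array([np.cos(a),np.sin(a)]); w=np.array([-np.sin(a),np.cos(a)])
  hsv=cv2.cvtColor(im,cv2.COLOR_BGR2HSV)
  ys,xs=np.mgrid[40:345:3,302:332:3]; ys=ys.ravel(); xs=xs.ravel()
  o,d=rays('wrist',np.c_[xs,ys],T); P=o+d*D[ys,xs][:,None]-p
  U=P[:,:2]@u; W=P[:,:2]@w; Z=P[:,2]
  sat=(hsv[ys,xs,1]>80)&(hsv[ys,xs,2]>60)
  k=sat&(abs(W)<.012)&(Z>z0)&(Z<.06)&(P[:,2]+p[2]>.05)&(U>-.05)
  U,W,Z=U[k],W[k],Z[k]
  # cylinder fit: axis u=a+b*z, w=c+e*z, radius 8 mm
  from scipy.optimize import least_squares
  def f(t):
    a0,b,c,e=t; dv=np.array([b,e,1]); dv/=np.linalg.norm(dv)
    Q=np.c_[U-a0,W-c,Z-.02]; return np.linalg.norm(np.cross(Q,dv),axis=1)-.008
  best=None
  for b in(-1.1,-.5,-.1,.1):
    r=least_squares(f,[-.005,b,0,0],loss='soft_l1',f_scale=.001)
    if best is None or r.cost<best.cost: best=r
  a0,b,c,e=best.x
  print('n',len(U),'u(z=.02)=%.4f w=%.4f  tilt_u=%.1f tilt_w=%.1f deg (from vertical; foot side +u)  rms %.4f'%(a0,c,np.degrees(np.arctan(-b)),np.degrees(np.arctan(-e)),np.sqrt(np.median(best.fun**2))))
axis(sys.argv[1], float(sys.argv[2]) if len(sys.argv)>2 else -.2)
E
python3 axis.py w20
```

```text
26.775 [0.3571 0.323  0.251 ] [-179.99    0.    -13.11] F [ 0.1 -0.9 -0.4] op 0.0146
n 915 u(z=.02)=0.0022 w=0.0004  tilt_u=49.9 tilt_w=-0.1 deg (from vertical; foot side +u)  rms 0.0003
```

View pics/w20.png

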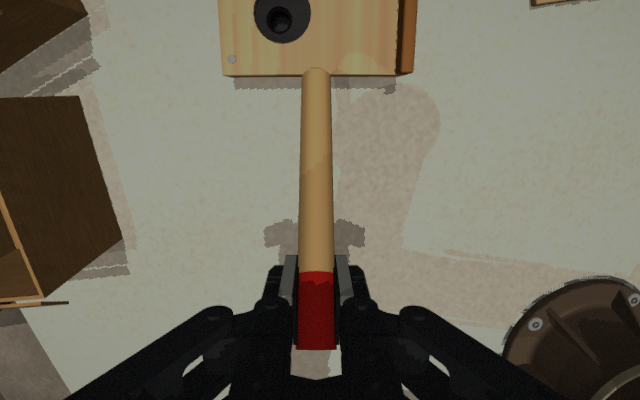

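Call:
apply_moves(
  steps="0 0 -0.045 0 0.005;0 0 -0.05 0 0.005;0 0 -0.045 0 0.005;0 0 -0.028 0 0.005;0 0 0 0 0.005;0.0039 -0.0009 0 0 0.005;0.0039 -0.0009 0 0 0.005;0.0039 -0.0009 0.002 0 0.005;0.0039 -0.0009 0.003 0 0.005;0 0 0 0 0.005",
)

```text
time_s: 28.02
position: [0.3718, 0.3208, 0.0898]
ee_rot: [-179.8, 0.1, -13.1]
force: [-14.0, 3.2, 7.2]
opening: 0.0145
```

```bash
python3 axis.py w21
```

```text
28.075 [0.3718 0.3208 0.0898] [-1.798e+02  8.000e-02 -1.310e+01] F [-13.2   3.4   6.6] op 0.0148
n 751 u(z=.02)=0.0009 w=-0.0001  tilt_u=44.5 tilt_w=-0.3 deg (from vertical; foot side +u)  rms 0.0003
```

Turning with little slip (44.5° from vertical, offset 1 mm). Continuing in short rows.

Call:
apply_moves(
  steps="0.0049 -0.0011 0.0045 0 0.005;0.0049 -0.0011 0.0043 0 0.005;0.0049 -0.0011 0.004 0 0.005;0 0 0 0 0.005",
)

```text
time_s: 28.58
position: [0.3874, 0.3167, 0.1019]
ee_rot: [-179.9, 0.0, -13.1]
force: [-6.3, 2.0, 1.8]
opening: 0.0143
```

```bash
python3 axis.py w22
```

```text
28.625 [0.3874 0.3168 0.1018] [-179.89    0.    -13.09] F [-6.6  2.4  3.1] op 0.0145
n 682 u(z=.02)=-0.0014 w=-0.0002  tilt_u=35.2 tilt_w=-0.0 deg (from vertical; foot side +u)  rms 0.0003
```

Call:
apply_moves(
  steps="0.0049 -0.0011 0.0033 0 0.005;0.0049 -0.0011 0.003 0 0.005;0.0049 -0.0011 0.0025 0 0.005;0.0049 -0.0011 0.0023 0 0.005;0 0 0 0 0.005",
)

```text
time_s: 29.25
position: [0.4071, 0.3119, 0.1124]
ee_rot: [-180.0, -0.0, -13.1]
force: [-4.9, 0.2, 1.6]
opening: 0.0143
```

```bash
python3 axis.py w23
```

```text
29.3 [0.407  0.3119 0.1123] [-1.7997e+02 -1.0000e-02 -1.3080e+01] F [-3.7  0.6  1.4] op 0.0144
n 587 u(z=.02)=-0.0035 w=0.0000  tilt_u=24.4 tilt_w=-0.0 deg (from vertical; foot side +u)  rms 0.0003
```

Call:
apply_moves(
  steps="0.0049 -0.0011 0.0022 0 0.005;0.0049 -0.0011 0.0019 0 0.005;0.0049 -0.0011 0.0016 0 0.005;0.0049 -0.0011 0.0013 0 0.005;0.0049 -0.0011 0.001 0 0.005;0 0 0 0 0.005",
)

```text
time_s: 30.05
position: [0.4318, 0.3064, 0.12]
ee_rot: [-180.0, -0.0, -13.1]
force: [-4.1, 0.6, 1.4]
opening: 0.0145
```

```bash
python3 axis.py w24
```

```text
30.1 [0.4317 0.3064 0.12  ] [-1.7999e+02 -2.0000e-02 -1.3060e+01] F [-2.8  0.7  1.6] op 0.0144
n 482 u(z=.02)=-0.0055 w=-0.0000  tilt_u=11.5 tilt_w=-0.1 deg (from vertical; foot side +u)  rms 0.0002
```

Call:
apply_moves(
  steps="0.0049 -0.0011 0.0006 0 0.005;0.0049 -0.0011 0.0004 0 0.005;0.0039 -0.0009 0.0002 0 0.005;0 0 0 0 0.005",
)

```text
time_s: 30.6
position: [0.4454, 0.3034, 0.1211]
ee_rot: [-180.0, -0.0, -13.1]
force: [-3.6, 0.7, -0.1]
opening: 0.0145
```

```bash
python3 axis.py w25
```

```text
30.65 [0.4453 0.3034 0.1211] [-1.7999e+02 -2.0000e-02 -1.3060e+01] F [-3.8  1.5  0.1] op 0.0147
n 430 u(z=.02)=-0.0064 w=0.0000  tilt_u=4.5 tilt_w=0.2 deg (from vertical; foot side +u)  rms 0.0002
```

View pics/w25.png

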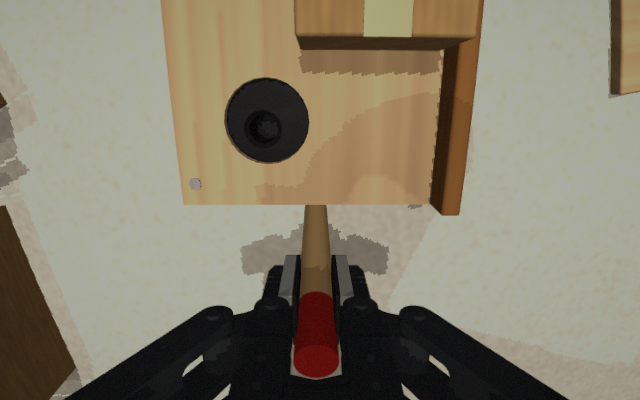

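Call:
apply_moves(
  steps="0.0049 -0.0011 0.0001 0 0.005;0.0015 -0.0003 0 0 0.005;0 0 0 0 0.005;0 0 0 0 0.005",
)

```text
time_s: 31.15
position: [0.4515, 0.3019, 0.1212]
ee_rot: [180.0, -0.0, -13.1]
force: [-4.0, 1.0, 0.7]
opening: 0.0144
```

```bash
python3 axis.py w26; python3 - <<'E'
from h import *
im,D,T=load('w26')
c=np.clip(im[60:180,210:330].astype(float)*3,0,255).astype(np.uint8); cv2.imwrite('pics/w26h.png',cv2.resize(c,None,fx=5,fy=5,interpolation=cv2.INTER_NEAREST))
E
```

```text
31.2 [0.4514 0.3019 0.1212] [180.    -0.   -13.05] F [-4.2  1.5  1.7] op 0.0144
n 445 u(z=.02)=-0.0067 w=0.0000  tilt_u=1.6 tilt_w=0.2 deg (from vertical; foot side +u)  rms 0.0003
```

View pics/w26h.png

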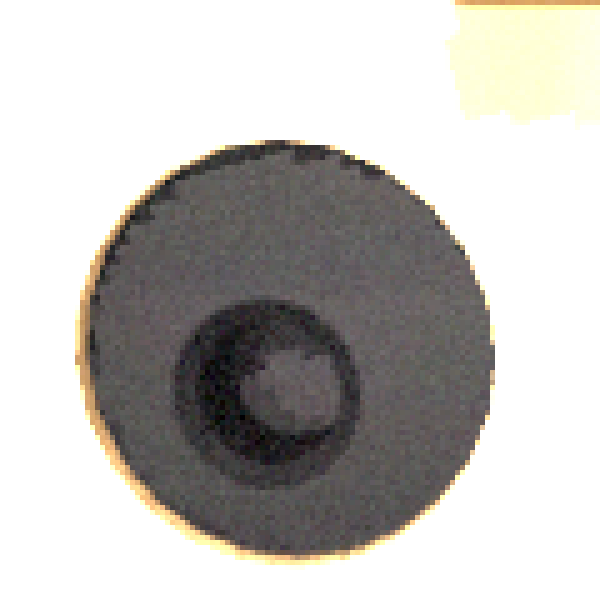

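```bash
python3 - <<'E'
from h import *
im,D,T=load('w26'); s=env.read_state(); p=s['position']
h=onz('wrist',[(263.1,138.4)],.04,T)[0]; print('hole',h, 'prev .5119 .3234')
# window check
g=im.max(2); m=((g<60)*255).astype(np.uint8); m[:,:215]=0;m[:,320:]=0;m[:70]=0;m[185:]=0
c=max(cv2.findContours(m,cv2.RETR_EXTERNAL,cv2.CHAIN_APPROX_NONE)[0],key=cv2.contourArea); e=cv2.fitEllipse(c); print(e,onz('wrist',[e[0]],.044,T))
u=np.array([.974,-.226]); t=h[:2]+.0034*u; print('tcp target',t,'shift',t-p[:2], p)
E
```

```text
hole [0.51146096 0.32346606 0.04      ] prev .5119 .3234
((267.3761291503906, 129.38084411621094), (78.9361343383789, 83.49232482910156), 143.7738494873047) [[0.51670798 0.31851222 0.044     ]]
tcp target [0.51477256 0.32269766] shift [0.06334535 0.02083475] [0.45142721 0.3018629  0.12117814]
```

The two views agree on the hole, (0.5119,0.3234) and (0.5115,0.3235). I'll back off, lift and move over it.

Call:
apply_moves(
  steps="-0.003 0.0007 0.002 0 0.005;0 0 0.02 0 0.005;0 0 0.025 0 0.005;0.0165 0.005 0 0 0.005;0.0165 0.005 0 0 0.005;0.0165 0.005 0 0 0.005;0.0165 0.005 0 0 0.005;0 0 0 0 0.005;0 0 0 0 0.005",
)

```text
time_s: 32.33
position: [0.5143, 0.3223, 0.1676]
ee_rot: [179.9, 0.0, -13.1]
force: [0.3, 0.6, -0.9]
opening: 0.0146
```

```bash
python3 axis.py w27 -.09; python3 -c "
from h import *
snap('side','s27'); im=cv2.imread('pics/s27.png'); cv2.imwrite('pics/s27c.png',cv2.resize(im[190:360,230:400],None,fx=3.4,fy=3.4))"
```

```text
32.375 [0.5142 0.3223 0.1679] [ 1.7997e+02  3.0000e-02 -1.3060e+01] F [ 0.3 -0.4 -0.5] op 0.0143
n 425 u(z=.02)=-0.0067 w=0.0000  tilt_u=1.8 tilt_w=0.1 deg (from vertical; foot side +u)  rms 0.0002
```

View pics/w27.png

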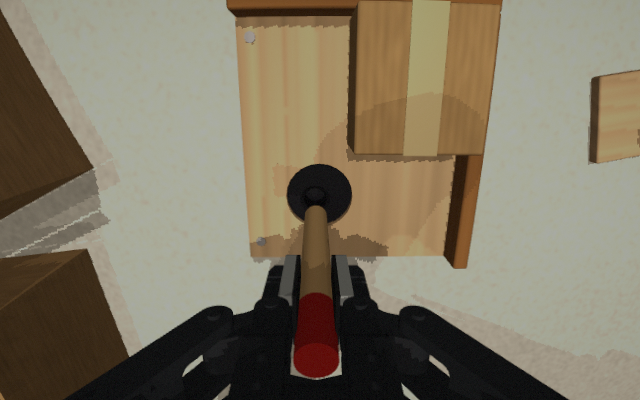

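View pics/s27c.png

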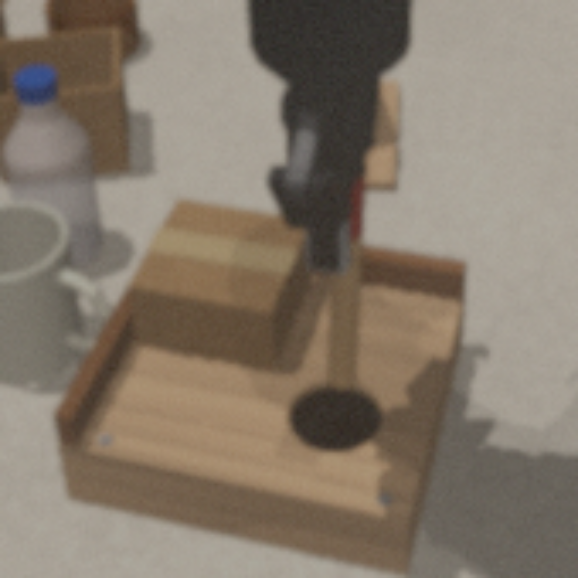

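Foot is over the hole to within 1 mm, at about 1.8° tilt. Lowering.

Call:
apply_moves(
  steps="0.0004 0.0003 -0.015 0 0.005;0 0 -0.011 0 0.005;0 0 -0.003 0 0.005;0 0 -0.002 0 0.005;0 0 -0.002 0 0.005;0 0 -0.002 0 0.005;0 0 0 0 0.005",
)

```text
time_s: 33.3
position: [0.5148, 0.3229, 0.1332]
ee_rot: [-180.0, 0.0, -13.1]
force: [-0.2, 0.4, -0.2]
opening: 0.0145
```

Call:
apply_moves(
  steps="0 0 -0.003 0 0.005;0 0 -0.003 0 0.005;0 0 -0.003 0 0.005;0 0 -0.003 0 0.005;0 0 0 0 0.005",
)

```text
time_s: 33.92
position: [0.5147, 0.3227, 0.1208]
ee_rot: [180.0, 0.0, -13.1]
force: [0.4, 0.3, -1.4]
opening: 0.0147
```

Call:
apply_moves(
  steps="0 0 -0.003 0 0.005;0 0 -0.003 0 0.005;0 0 -0.002 0 0.005;0 0 -0.002 0 0.005;0 0 0 0 0.005",
)

```text
time_s: 34.55
position: [0.5148, 0.3228, 0.111]
ee_rot: [180.0, 0.0, -13.1]
force: [0.9, -0.6, -0.8]
opening: 0.0144
```

Call:
apply_moves(
  steps="0 0 -0.0015 0 0.005;0 0 -0.0015 0 0.005;0 0 0 0 0.005;0 0 -0.001 0 0.005;0 0 0 0 0.005",
)

```text
time_s: 35.17
position: [0.5148, 0.3229, 0.1072]
ee_rot: [180.0, 0.0, -13.1]
force: [0.7, -0.4, -0.2]
opening: 0.014
```

Call:
apply_moves(
  steps="0 0 -0.001 0 0.005;0 0 0 0 0.005;0 0 -0.001 0 0.005;0 0 0 0 0.005",
)

```text
time_s: 35.67
position: [0.5148, 0.3229, 0.1051]
ee_rot: [180.0, 0.0, -13.1]
force: [-0.7, -0.2, -0.0]
opening: 0.0142
```

Call:
apply_moves(
  steps="0 0 0 0 0.022;0 0 0 0 0.03;0 0 0 0 0.03;0 0 0 0 0.04;0 0 0 0 0.04",
)

```text
time_s: 36.3
position: [0.5149, 0.3229, 0.1052]
ee_rot: [-180.0, -0.0, -13.1]
force: [-0.1, 1.5, 0.2]
opening: 0.0397
```

```bash
python3 axis.py w28 -.06
```

```text
36.35 [0.5148 0.3229 0.1052] [180.    -0.   -13.05] F [0.2 0.2 0.4] op 0.0397
n 387 u(z=.02)=-0.0021 w=-0.0009  tilt_u=-1.0 tilt_w=0.2 deg (from vertical; foot side +u)  rms 0.0003
```

View pics/w28.png

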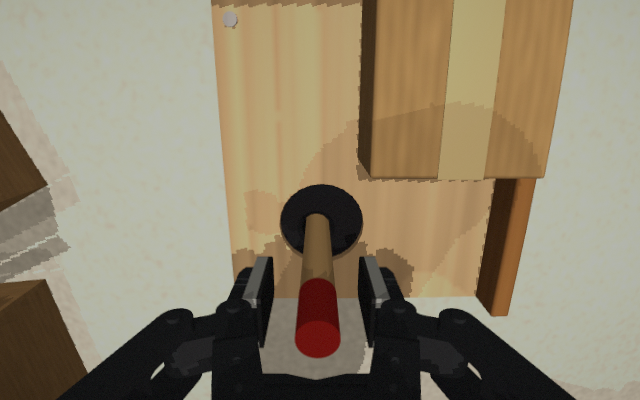

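Released and standing near-vertical. I'll retract straight up.

Call:
apply_moves(
  steps="0 0 0 0 0.06;0 0 0 0 0.06;0 0 0.02 0 0.06;0 0 0.03 0 0.06;0 0 0.04 0 0.06;0 0 0.05 0 0.06;-0.02 0 0.04 0 0.06;0 0 0 0 0.06;0 0 0 0 0.06",
)

```text
time_s: 37.48
position: [0.4945, 0.3228, 0.285]
ee_rot: [-180.0, 0.0, -13.0]
force: [0.1, -0.3, -0.7]
opening: 0.06
```

```bash
python3 - <<'E'
from h import *
im,D,T=snap('wrist','w29'); s=env.read_state(); print(s['time_s'],s['position'],s['force'])
snap('scene','c29'); snap('side','s29')
hsv=cv2.cvtColor(im,cv2.COLOR_BGR2HSV)
red=((hsv[...,0]<8)|(hsv[...,0]>172))&(hsv[...,1]>170)&(hsv[...,2]>50)
n,l,st,c=cv2.connectedComponentsWithStats(red.astype(np.uint8)); i=1+st[1:,4].argmax(); print(st[i])
ys,xs=np.nonzero(l==i); o,d=rays('wrist',np.c_[xs,ys],T); P=o+d*D[ys,xs][:,None]
top=P[P[:,2]>np.percentile(P[:,2],90)-.003]; print('head top z',np.median(top[:,2]),'centre',np.median(top,0),len(top))
a=cv2.imread('pics/c29.png')[90:250,250:450]; b=cv2.imread('pics/s29.png')[180:340,220:420]
cv2.imwrite('pics/f29.png',np.hstack([cv2.resize(a,(400,320)),cv2.resize(b,(400,320))]))
E
```

```text
37.525 [0.49448359 0.32262065 0.28427508] [ 0.27197213  0.35006472 -0.43344243]
[305 160  19  25 389]
head top z 0.15043227397369935 centre [0.51107178 0.32061311 0.15043227] 287
```

View pics/w29.png

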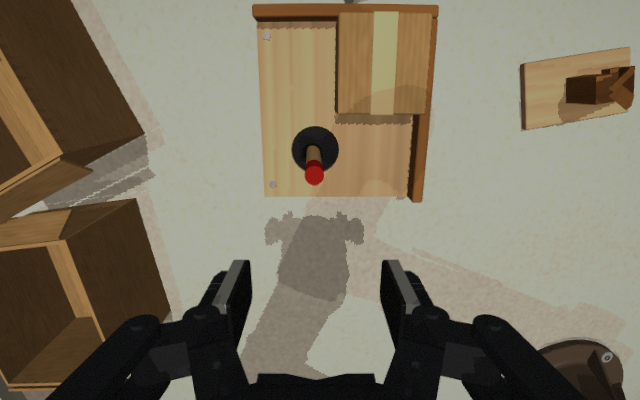

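View pics/f29.png

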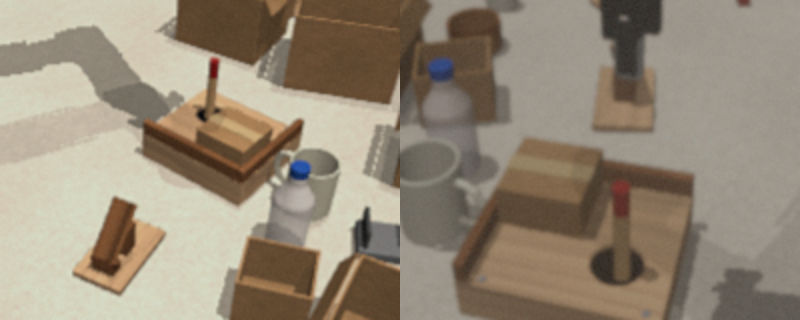

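The head top is at z = 0.150, so the foot is about 30 mm below the plate. The bystanders look unmoved and the gripper is clear.

```bash
python3 -c "
from cell import env, vision, job_done
print(job_done())"
```

```text
the job is handed in; nothing more can be done
None
```

The dowel stands red end up in the hidden hole under the jig's window, fully home, and the job is handed in (no verdict is reported). It took 37.5 s of the 67 s allowed.

**Laying it in the rest:** I let the dowel tip into the sloping rest. Measured there, it lay at 45° with its foot at the stop, its head about 2 mm from `rest_top`, and the fingers well open for over 0.5 s.

**Turning it upright:** The moves cannot tilt the tool, so I turned the dowel in the grip by pushing its foot against the jig's plain −x side.
- **First try:** the dowel slipped out and fell on the table. I picked it up, laid it in the rest again and regripped it higher in the pads.
- **Second laying:** the foot slid over the low stop, so it lay at about 40°. Only the first laying counts for that step.
- **Second turn:** this one worked, to under 2° of vertical.

**Finding the hole:** The hole was visible in the wrist pictures, and two views agreed to within 0.5 mm. The foot went in with no contact force, so no feeling about was needed.

**Last checks:**

| Check | Result |
|---|---|
| Head top height | 0.150 m, so the foot is about 30 mm below the plate |
| Axis from vertical | about 1° |
| Sideways from the window's centre | about 6 mm |
| Gripper | open, well above the jig, touching nothing |
| Carton in the jig, mug, bottle and small carton | in place by eye in the last pictures; I did not measure them |
| Tape roll and glue jar | not in the last views I checked; the arm passed well clear of them |

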